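Zero the comparator, check a spacer bar and load the bar magazine

ROBOT

A 6-joint arm with a two-finger parallel gripper is mounted at the origin on the work surface. World frame = base frame: x ahead of the robot, y to its left, z up, the work surface at z = 0. Lengths are in m, angles in degrees, forces in N, time in s.
With the tool pointing down it reaches from about 0.3 to 0.75 m from the base axis. Payload 8.5 kg.
Tool frame: the origin (TCP) lies on the centre line of the jaws, within the pads' length; the fingertips stand tips_ahead ahead of it and the grasp point (between the pads) lies 3 mm ahead of it (tips_ahead is the distance from the TCP to the fingertips, in m); z points along the fingers, y is the line along which they close (so a half turn about z gives the same grasp; the last joint's range is limited). The gripper opens to 85 mm and grips with 20 to 120 N. Pads are 22 mm wide; open, the fingers measure 114 mm over their backs; the gripper's body (76 mm by 85 mm) begins 54 mm behind the grasp point. The pads swing forward as they close: fully open they stand 13 mm farther back than shut.
Start: joints at [-80.69, 21.807, 74.336, -0, 83.858, -12.336], TCP at [0.203, -0.511, 0.253] pointing down, gripper open.
Joint ranges: [-178.18, 178.18], [-50.72, 133.34], [12.68, 142.11], [-81.47, 261.47], [9.98, 163.14], [-165.26, 165.26]. Speed limits (degrees/s): [136.94, 136.94, 180, 180, 180, 180].

INTERFACE

Orientations are given as a 3x3 rotation matrix whose columns are the frame's x, y, z axes.
In Python, from rig import observe, get_image, close_job, tips_ahead gives the robot as it stands.
- The arm moves only by the shell command python3 -m creep 'ROWS' [FORCE]. ROWS is a JSON list of rows, 1 to 10 of them, each of 5 numbers: dx, dy, dz in cm, then a turn about the tool's z in units of 2 degrees, then the finger opening in m; each row shifts and turns the commanded pose from where the row before left it, along the tool's axes as they then stand; what a row does not reach is not made up. A row lasts 1/10 s, in which the tool goes at most 0.05 m and 8.59 degrees, less where a joint would pass 70% of its speed; a pose out of reach is approached as far as the arm can. The fingers move at their own pace and stop on an object; FORCE is the grip in N (left out, the last holds). Time passes only in rows, so rows that do not move let the fingers close. It prints the time, the measured TCP pose, the force, the opening and the grip force at its end. Input that does not fit is refused with a message, and nothing moves.
- observe(): the state, without advancing time (a new reading comes with each control period).
- get_image(name): name is "side" or "top" or "wrist"; returns a dict with "pixels" (480x640x3 uint8, red, green, blue), "depth" (480x640 float32, m along the optical axis (not along the pixel's ray), 0 where there is no reading), "K" (3x3 intrinsics, pixels), "distortion" ([k1, k2, p1, p2, k3] as OpenCV has them; the pictures are not rectified), "extrinsics" (4x4, takes a point from world to camera coordinates). Camera axes: x right, y down, z forward; pixel columns grow to the right and rows downward; lengths in m; the calibration is good to about 2 mm. A picture is of the moment at which its call begins.
- close_job(): hands the job in; it is judged then, once.
The state is a dict: "time_s": time; "q": joint angles; "qvel": joint speeds; "joint_efforts": joint torques, N m; "position": TCP position; "tool_rot": TCP orientation; "ft_force": force on the tool from outside, world axes, zero at the start; "wrist_torque": the same for the moment, N m; "grip_width": finger opening in m; "gripper_force": force on a finger pad.
Only numpy, scipy, OpenCV 4.12 (cv2) and the standard library are available. Lean on these libraries where they do the work, as an engineer would, in place of code of your own. Each camera call takes 0.05 s, during which the arm holds its last target. There are 200 camera calls.

TASK

In the map-mounting studio, slide the steel master block fully home against the stop under the comparator's sprung plunger, let go of it and press the zero button on the read-out, and afterwards put the master back lengthwise on its felt pad. Then check one of the wooden spacer bars the same way: slide it fully home under the plunger and leave it there, let go, for a second or two. Only then load every spacer bar there is, the checked one too, into the spring-loaded magazine, pressing them down one at a time until each is caught below the two retaining lips, and do not knock the other things on the table about.

Things in the scene. Friction and masses are not known exactly. Their poses are not given: they have to be found in the camera images.
- comparator: fixed bench comparator: dark steel base plate, grey column at its rear, overhanging head with a sprung plunger. Origin on the table under the plunger's axis; +x is the way parts slide in (away from the robot), z up. Base plate x -95 to +105 mm, y -55 to +55 mm; its top, the anvil, at z = 15 mm. Head 40 mm wide, from x = -20 mm back, lower face z = 125 mm; 26 mm barrel down to z = 85 mm
- stop (a point): foot of the comparator's steel stop (50 mm wide, 20 mm high), on the anvil: its face is at x = +32 mm, y = 0, z = 15 mm in the comparator's frame. A part is fully home when its far end touches the stop, centred on y = 0 (within 10 mm) and parallel to the comparator's x (within 0.12 rad), flat on the anvil
- plunger (a joint): vertical lift of the plunger in m: 0 with nothing under it, at most 0.02. Its foot is a smooth steel ball of 20 mm radius, lowest point 20 mm above the anvil at 0, so a 24 mm high part lifts it to 0.004. It pushes down with 2 to 3 N. The part's end edge lifts it when the part is slid in flat along +x (3 to 10 N): no need to lift it by hand
- readout: fixed grey read-out box, 90 mm (x) x 110 mm (y) x 45 mm high, dark display on top; origin at the centre of its underside. The zero button is on its top at x = -22 mm, y = 0
- zero_top (a point): centre of the top of the round white zero button (30 mm across), pressed straight down
- zero (a joint): travel of the zero button in m: 0 released, 0.006 fully pressed (5 N); it counts as pressed beyond 0.004 and springs back
- pad: fixed grey felt pad for the master, 190 mm (x) x 80 mm (y) x 2 mm thick; origin at the centre of its underside. The master starts on it and goes back lengthwise on it
- master: loose steel master block, 140 x 30 x 24 mm (x, y, z), 0.3 kg; raised grip lug 24 x 20 x 26 mm on top, centred at x = -52 mm (lug top at z = 50 mm). Origin at the centre of its underside. The plain end (+x) goes under the plunger; home, its origin is at x = -38 mm, z = 15 mm in the comparator's frame and the lug stays clear of the head
- board: fixed plywood board 200 x 350 x 3 mm on which the spacer bars lie at the start; origin at the centre of its underside
- magazine: fixed aluminium spring-loaded magazine, loaded from above, holds four bars. Origin at the centre of its underside (base 210 x 70 mm), x along the bars, z up. At each end (50 to 97 mm from the centre) two cheeks 35 mm apart inside, flared at the top, z = 163 mm, guide the bar; the ends leave 165 mm for the 160 mm bar. The middle 100 mm is open: fingers can go down beside the bar
- mag_lips (a point): midway between the tips of the two retaining lips, z = 124 mm in the magazine's frame. The sprung steel lips hang slanting inwards from hinges at z = 145 mm, one at each end, and reach 8 mm over the bar's end. Pressed down (10 to 20 N in all), a bar swings them aside; they catch it once its top is below about z = 119 mm. A bar lying unpressed on the lips has its underside near z = 130 mm
- follower (a joint): how far the sprung plate under the stack is pressed down, in m: 0 when empty (its top at z = 104 mm), about 0.004 with one bar caught, 0.024 more for each further bar, 0.085 at the bottom. It pushes up with 4 N plus 80 N/m, holding the top bar's top at z = 124 mm under the lips: bars' undersides then rest at z = 100, 76, 52, 28 mm in the magazine's frame
- bar1: loose plain wooden spacer bar, 160 x 30 x 24 mm (x, y, z), 0.12 kg, both ends alike; origin at the centre of its underside. May be absent. Home under the plunger its origin is at x = -48 mm, z = 15 mm in the comparator's frame; held about 52 mm from its centre, near the end that stays outside, the gripper clears the head
- bar2: loose plain wooden spacer bar, 160 x 30 x 24 mm (x, y, z), 0.12 kg, both ends alike; origin at the centre of its underside. May be absent. Home under the plunger its origin is at x = -48 mm, z = 15 mm in the comparator's frame; held about 52 mm from its centre, near the end that stays outside, the gripper clears the head
- bar3: loose plain wooden spacer bar, 160 x 30 x 24 mm (x, y, z), 0.12 kg, both ends alike; origin at the centre of its underside. May be absent. Home under the plunger its origin is at x = -48 mm, z = 15 mm in the comparator's frame; held about 52 mm from its centre, near the end that stays outside, the gripper clears the head
- bar4: loose plain wooden spacer bar, 160 x 30 x 24 mm (x, y, z), 0.12 kg, both ends alike; origin at the centre of its underside. May be absent. Home under the plunger its origin is at x = -48 mm, z = 15 mm in the comparator's frame; held about 52 mm from its centre, near the end that stays outside, the gripper clears the head
- jar: bystander: amber glass jar, 60 mm across, 75 mm high
- weight: bystander: brass paperweight with a knob, 56 mm across, 60 mm high
- brush: bystander: flat brush lying on the table
- folder: bystander: white bone folder lying flat, 150 x 22 x 6 mm
- jarlid: bystander: jar lid, 64 mm across, 14 mm high
- chock: bystander: dark wood block 90 x 60 x 45 mm
Mind the look-alikes: they are no part of the job. What is shaped like the bar2 but purple or yellow is not meant.

How it is judged (in metres and radians):
On the way, in this order (a step that is already met when the one before it is completed fails the run):
1. the master block lies home against the stop under the plunger, let go, and no bar is in the magazine yet (x of master in the frame of comparator between -0.045 and -0.033 m and y of master in the frame of comparator between -0.01 and 0.01 m and z of master in the frame of comparator between 0.01 and 0.019 m and angle between the x axis of master and the x axis of comparator, either way round below 0.12 rad and angle between master's own z axis and vertical below 0.06 rad and value of joint plunger between 0.002 and 0.007 m and contact force between the fingers and master below 0.3 N and linear speed of master below 0.02 m/s and horizontal distance between each of bar1, bar2, bar3, bar4 and magazine above 0.06 m), for 0.3 s.
2. the zero button is pressed while the master lies home (x of master in the frame of comparator between -0.045 and -0.033 m and y of master in the frame of comparator between -0.01 and 0.01 m and z of master in the frame of comparator between 0.01 and 0.019 m and angle between the x axis of master and the x axis of comparator, either way round below 0.12 rad and angle between master's own z axis and vertical below 0.06 rad and value of joint plunger between 0.002 and 0.007 m and contact force between the fingers and master below 0.3 N and linear speed of master below 0.02 m/s and value of joint zero above 0.004 m), for 0.05 s.
3. one spacer bar lies home against the stop under the plunger, let go, for a second, with no bar in the magazine yet (horizontal distance between each of bar1, bar2, bar3, bar4 and magazine above 0.06 m and ((x of bar1 in the frame of comparator between -0.055 and -0.043 m and y of bar1 in the frame of comparator between -0.01 and 0.01 m and z of bar1 in the frame of comparator between 0.01 and 0.019 m and angle between the x axis of bar1 and the x axis of comparator, either way round below 0.12 rad and angle between bar1's own z axis and vertical below 0.06 rad and value of joint plunger between 0.002 and 0.007 m and contact force between the fingers and bar1 below 0.3 N and linear speed of bar1 below 0.02 m/s) or horizontal distance between bar1 and stop above 0.13 m) and ((x of bar2 in the frame of comparator between -0.055 and -0.043 m and y of bar2 in the frame of comparator between -0.01 and 0.01 m and z of bar2 in the frame of comparator between 0.01 and 0.019 m and angle between the x axis of bar2 and the x axis of comparator, either way round below 0.12 rad and angle between bar2's own z axis and vertical below 0.06 rad and value of joint plunger between 0.002 and 0.007 m and contact force between the fingers and bar2 below 0.3 N and linear speed of bar2 below 0.02 m/s) or horizontal distance between bar2 and stop above 0.13 m) and ((x of bar3 in the frame of comparator between -0.055 and -0.043 m and y of bar3 in the frame of comparator between -0.01 and 0.01 m and z of bar3 in the frame of comparator between 0.01 and 0.019 m and angle between the x axis of bar3 and the x axis of comparator, either way round below 0.12 rad and angle between bar3's own z axis and vertical below 0.06 rad and value of joint plunger between 0.002 and 0.007 m and contact force between the fingers and bar3 below 0.3 N and linear speed of bar3 below 0.02 m/s) or horizontal distance between bar3 and stop above 0.13 m) and ((x of bar4 in the frame of comparator between -0.055 and -0.043 m and y of bar4 in the frame of comparator between -0.01 and 0.01 m and z of bar4 in the frame of comparator between 0.01 and 0.019 m and angle between the x axis of bar4 and the x axis of comparator, either way round below 0.12 rad and angle between bar4's own z axis and vertical below 0.06 rad and value of joint plunger between 0.002 and 0.007 m and contact force between the fingers and bar4 below 0.3 N and linear speed of bar4 below 0.02 m/s) or horizontal distance between bar4 and stop above 0.13 m) and value of joint plunger between 0.002 and 0.007 m and horizontal distance between master and stop above 0.13 m and contact force between the fingers and comparator below 0.3 N), for 1 s.
At the end, for the whole second after the job is handed in: every bar present lies level in the magazine, within 8 mm of its middle, caught below the lips (underside below 106 mm over the magazine's foot); the master lies flat and lengthwise (0.3 rad) on its pad, within 30 mm along and 27 mm across; nothing is under the plunger; all at rest (x of bar1 in the frame of magazine between -0.008 and 0.008 m and y of bar1 in the frame of magazine between -0.008 and 0.008 m and z of bar1 in the frame of magazine between 0.015 and 0.106 m and angle between each of bar1, bar2, bar3, bar4's own z axis and vertical below 0.08 rad and linear speed of each of bar1, bar2, bar3, bar4, master below 0.02 m/s and x of bar2 in the frame of magazine between -0.008 and 0.008 m and y of bar2 in the frame of magazine between -0.008 and 0.008 m and z of bar2 in the frame of magazine between 0.015 and 0.106 m and x of bar3 in the frame of magazine between -0.008 and 0.008 m and y of bar3 in the frame of magazine between -0.008 and 0.008 m and z of bar3 in the frame of magazine between 0.015 and 0.106 m and x of bar4 in the frame of magazine between -0.008 and 0.008 m and y of bar4 in the frame of magazine between -0.008 and 0.008 m and z of bar4 in the frame of magazine between 0.015 and 0.106 m and x of master in the frame of pad between -0.03 and 0.03 m and y of master in the frame of pad between -0.027 and 0.027 m and z of master in the frame of pad between -0.002 and 0.006 m and angle between the x axis of master and the x axis of pad, either way round below 0.3 rad and angle between master's own z axis and vertical below 0.06 rad and value of joint plunger below 0.002 m); the robot touches nothing.
It fails at once if another thing on the table is knocked about (moved more than 5 cm) (distance of any of jar, weight, brush, folder, jarlid, chock from where it was at the start of the episode above 0.05 m).
Of bar1, bar2, bar3, bar4 only 2 to 4 are there at a start; the rules pass over those that are not, and their reading is None.
At some moment in a run one of master, bar1, bar2, bar3, bar4 may be knocked a few centimetres aside while the robot is not near it.
It also fails if it takes over 210 s, if anything falls off the work surface, if the arm or the gripper's body presses on something with over 40 N, if the wrist force passes 120 N, or if a joint passes its speed limit or range.

## Working session

There is one attempt and no reset: what is moved stays moved. The work goes in short steps, Python scripts to look and compute and a shell command to move; the robot and the scene stay as the last step left them, time stands still between calls to the robot, and variables do not carry over. Pictures are saved under pics/ and viewed, at most 14 in all, crops included, and the job is handed in when it is done.

```bash
ls; mkdir -p pics; cat > h.py <<'E'
import numpy as np, cv2
from rig import observe, get_image, close_job, tips_ahead
def save(im,name,crop=None,scale=1):
    p=im["pixels"][:,:,::-1]
    if crop: p=p[crop[1]:crop[3],crop[0]:crop[2]]
    p=cv2.resize(p,None,fx=scale,fy=scale,interpolation=cv2.INTER_CUBIC); cv2.imwrite("pics/"+name,p)
def ray(im,uv):
    n=cv2.undistortPoints(np.array(uv,float).reshape(-1,1,2),im["K"],np.array(im["distortion"],float))[:,0]
    E=np.array(im["extrinsics"]);R=E[:3,:3];c=-R.T@E[:3,3]
    return c,np.c_[n,np.ones(len(n))]@R
def onz(im,uv,z):
    c,d=ray(im,uv); return c+d*((z-c[2])/d[:,2])[:,None]
def cloud(im):
    v,u=np.mgrid[:480,:640]; c,d=ray(im,np.c_[u.ravel(),v.ravel()])
    P=c+d*np.asarray(im["depth"],float).ravel()[:,None]; P[np.asarray(im["depth"]).ravel()==0]=np.nan
    return P.reshape(480,640,3)
E
python3 - <<'E'
from h import *
import pickle
for n in("top","side"):
    im=get_image(n); save(im,n+"0.png"); pickle.dump(im,open(n+"0.pkl","wb"))
    E=np.array(im["extrinsics"]);print(n,-E[:3,:3].T@E[:3,3])
s=observe();print(s["time_s"],s["position"],s["tool_rot"],tips_ahead,s["ft_force"])
E
```

```text
pics
top [ 0.31440808 -0.13408355  1.28263061]
side [-0.14008754  0.8145018   1.12084489]
0.1 [ 0.20285809 -0.51096772  0.25275482] [[ 9.29463339e-01  3.68914433e-01 -2.07328048e-04]
 [ 3.68914359e-01 -9.29462382e-01  1.37011596e-03]
 [ 3.12751930e-04 -1.34995885e-03 -9.99999040e-01]] 0.022 [ 0.88029981 -0.01287676  1.06277245]
```

View pics/top0.png

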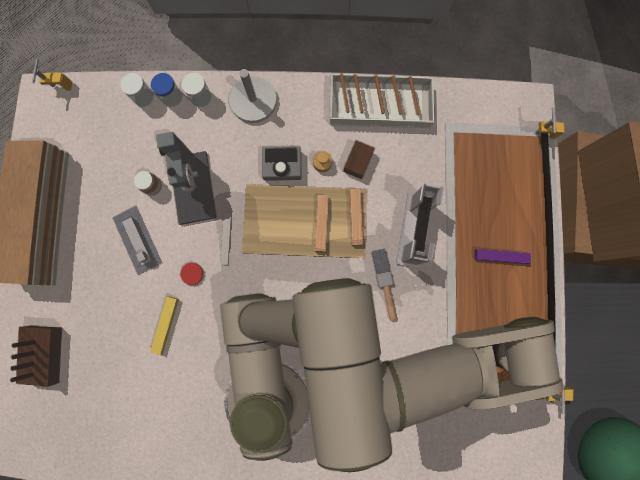

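View pics/side0.png

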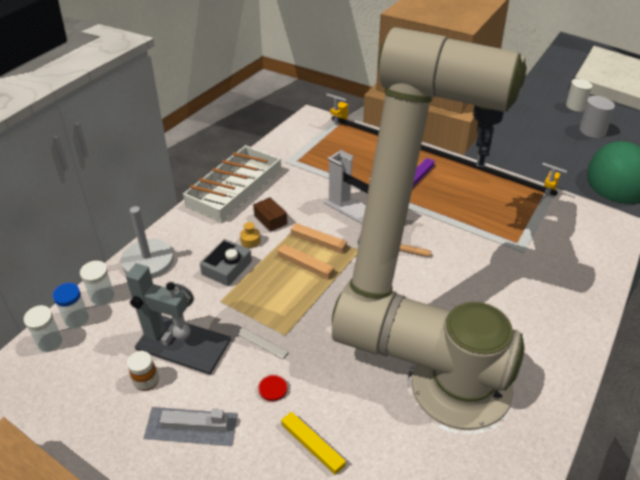

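The top view shows the comparator (190,185), its base corners near (215,215), the master on its pad (135,240), the read-out with zero button (280,165), and the board (305,220). The magazine is at (420,225). Two salmon bars lie on the board, at (321,223) and (356,217). The yellow (165,325) and purple (503,257) bars are look-alikes, so neither is meant.

```bash
cat > m0.py <<'E'
from h import *
import pickle
im=pickle.load(open("top0.pkl","rb")); P=cloud(im); Z=P[:,:,2]
hsv=cv2.cvtColor(im["pixels"],cv2.COLOR_RGB2HSV)
def rect(roi,zlo,zhi,plane,extra=None,name=""):
    u0,v0,u1,v1=roi; m=np.zeros((480,640),np.uint8); m[v0:v1,u0:u1]=1
    m&=((Z>zlo)&(Z<zhi)).astype(np.uint8)
    if extra is not None: m&=extra.astype(np.uint8)
    n,l,s,c=cv2.connectedComponentsWithStats(m)
    for i in range(1,n):
        if s[i,4]<40: continue
        v,u=np.nonzero(l==i); Q=onz(im,np.c_[u,v],plane)[:,:2]
        r=cv2.minAreaRect((Q*1000).astype(np.float32)); print(name,s[i,4],"zmed %.4f"%np.median(Z[l==i]),"px",c[i].round(),np.round(r[0],1),np.round(r[1],1),round(r[2],2),"box",cv2.boxPoints(r).round(0).tolist())
rect((300,180,380,260),.021,.04,.027,None,"bars")
rect((100,200,170,280),.018,.04,.026,None,"master")
rect((100,200,170,280),.04,.07,.052,None,"lug")
rect((145,120,225,235),.010,.02,.015,None,"anvil")
rect((145,120,225,235),.10,.3,.125,None,"head")
rect((255,140,305,188),.035,.06,.045,None,"readout")
rect((240,180,370,262),.001,.04,.003,hsv[:,:,1]>70,"board")
rect((395,170,450,275),.15,.18,.163,None,"mag cheeks")
rect((395,170,450,275),.085,.135,.104,None,"mag foll")
rect((395,170,450,275),.004,.05,.01,None,"mag base")
b=(hsv[:,:,1]<40)&(hsv[:,:,2]>170);rect((265,150,300,185),.03,.08,.05,b,"button")
pd=(hsv[:,:,2]<140);rect((105,195,170,280),-.01,.012,.002,pd,"pad")
E
python3 m0.py
python3 - <<'E'
import cv2
i=cv2.imread("pics/top0.png");cv2.imwrite("pics/c1.png",cv2.resize(i[115:285,105:455],None,fx=2.28,fy=2.28,interpolation=cv2.INTER_CUBIC))
E
```

```text
bars 602 zmed 0.0275 px [356. 217.] [ 523.7 -234.1] [157.4  30.3] 3.37 box [[444.0, -224.0], [446.0, -254.0], [603.0, -245.0], [601.0, -214.0]]
bars 604 zmed 0.0273 px [322. 223.] [ 502.7 -137.8] [ 29.9 160. ] 88.63 box [[422.0, -151.0], [582.0, -155.0], [583.0, -125.0], [423.0, -121.0]]
master 477 zmed 0.0252 px [136. 239.] [438.5 385.3] [141.8  34.4] 29.62 box [[368.0, 365.0], [385.0, 335.0], [509.0, 405.0], [492.0, 435.0]]
lug 71 zmed 0.0510 px [141. 256.] [392.3 358.7] [24.1 24.3] 28.05 box [[376.0, 364.0], [387.0, 342.0], [409.0, 354.0], [397.0, 375.0]]
anvil 1642 zmed 0.0148 px [196. 195.] [599.1 237.3] [201.2 111.9] 11.32 box [[490.0, 272.0], [511.0, 163.0], [709.0, 202.0], [687.0, 312.0]]
head 1302 zmed 0.1713 px [175. 160.] [649.9 255.6] [170.9  73.6] 21.89 box [[557.0, 258.0], [584.0, 190.0], [743.0, 253.0], [715.0, 322.0]]
readout 1122 zmed 0.0467 px [281. 161.] [671.7 -18.5] [ 90.6 108.5] 1.47 box [[625.0, 35.0], [628.0, -74.0], [718.0, -72.0], [716.0, 37.0]]
board 7059 zmed 0.0046 px [306. 221.] [512.2 -88.8] [348.6 199.9] 89.28 box [[410.0, -262.0], [610.0, -264.0], [61
[... 473 characters left out ...]

mag foll 92 zmed 0.1108 px [412. 254.] [ 411.  -378.3] [66.6 40. ] 34.35 box [[372.0, -381.0], [395.0, -414.0], [450.0, -376.0], [427.0, -343.0]]
mag base 798 zmed 0.0091 px [408. 231.] [ 492.6 -383.8] [218.1  68.3] 0.4 box [[383.0, -350.0], [384.0, -419.0], [602.0, -417.0], [601.0, -349.0]]
button 68 zmed 0.0677 px [280. 166.] [655.4 -17.2] [26.1 22.4] 2.27 box [[642.0, -6.0], [643.0, -29.0], [669.0, -28.0], [668.0, -5.0]]
pad 141 zmed 0.0001 px [161. 198.] [562.6 336.4] [26.7 57.8] 1.17 box [[549.0, 365.0], [550.0, 307.0], [576.0, 308.0], [575.0, 366.0]]
pad 1148 zmed 0.0016 px [137. 240.] [441.1 394.3] [194.  81.] 28.77 box [[337.0, 383.0], [376.0, 312.0], [546.0, 405.0], [507.0, 476.0]]
```

View pics/c1.png

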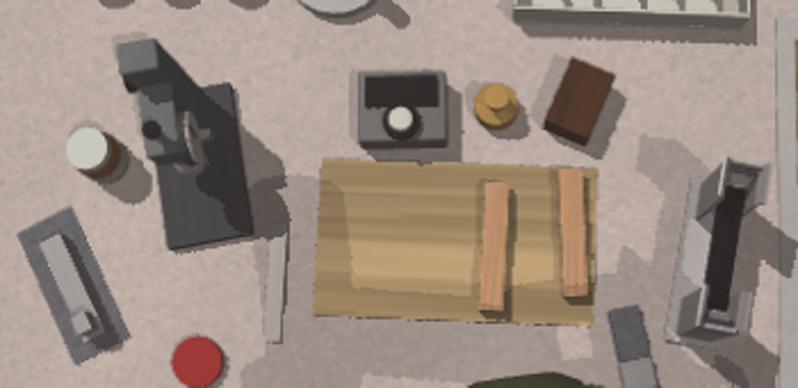

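The enlarged crop confirms two salmon bars, at crop (494,247) and (573,232), both on the board. The magazine is empty and the master's lug end points towards the robot. Now to the master.

```bash
cat >> h.py <<'E'
def go(x,y,z,yaw=None,s=None):
    """print turn (deg) to do first, then tool-frame shift (m)"""
    s=s or observe(); R=np.array(s["tool_rot"]); p=np.array(s["position"])
    y0=np.degrees(np.arctan2(R[1,0],R[0,0])); t=0 if yaw is None else (y0-yaw+180)%360-180
    a=np.radians(y0-t); c,q=np.cos(a),np.sin(a); d=np.array([x,y,z])-p
    print("t %.2f pos %s yaw %.2f q6 %.1f | turn %.2f then shift [%.4f %.4f %.4f]  F %s"%(s["time_s"],p.round(4),y0,s["q"][5],t,c*d[0]+q*d[1],q*d[0]-c*d[1],-d[2],np.round(s["ft_force"],1)))
def comp(x,y=0): 
    a=np.radians(11.32); return .5942+np.cos(a)*x-np.sin(a)*y, .2363+np.sin(a)*x+np.cos(a)*y
E
python3 -c "
from h import *
import pickle
P=cloud(pickle.load(open('top0.pkl','rb')));print('maxz comp',np.nanmax(P[120:235,145:225,2]))
go(.40,-.20,.25); go(.393,.359,.2,29.3)"
python3 -m creep '[[0, 0, 0, 0, 0.085]]' 40
```

```text
maxz comp 0.22500336118625386
t 0.10 pos [ 0.2029 -0.511   0.2528] yaw 21.65 q6 -12.3 | turn 0.00 then shift [0.2980 -0.2163 0.0028]  F [ 0.9 -0.   1.1]
t 0.10 pos [ 0.2029 -0.511   0.2528] yaw 21.65 q6 -12.3 | turn -7.65 then shift [0.5916 -0.6656 0.0528]  F [ 0.9 -0.   1.1]
time_s: 0.2
position: [0.2029, -0.511, 0.253]
tool_rot: [[0.929, 0.369, -0.0], [0.369, -0.929, 0.001], [0.0, -0.001, -1.0]]
ft_force: [-0.9, -0.4, -0.5]
grip_width: 0.0851
gripper_force: 0.0
```

Careful with the scale: shifts go in cm and turns go in units of 2 degrees. That gives: 0.03 m is 3, -0.022 m is -2.2.

```bash
python3 -m creep '[[3, -2.2, 0, 0, 0.085], [3, -2.2, 0, 0, 0.085], [3, -2.2, 0, 0, 0.085], [3, -2.2, 0, 0, 0.085], [3, -2.2, 0, 0, 0.085], [3, -2.2, 0, 0, 0.085], [3, -2.2, 0, 0, 0.085], [3, -2.2, 0, 0, 0.085], [3, -2.2, 0, 0, 0.085], [3, -2.2, 0, 0, 0.085]]' | grep pos
python3 -c "
from h import *
go(.393,.359,.25,29.3)"
```

```text
position: [0.4011, -0.1946, 0.2533]
t 1.20 pos [ 0.4011 -0.1946  0.2533] yaw 21.64 q6 27.2 | turn -7.66 then shift [0.2639 -0.4867 0.0033]  F [ 0.2 -0.6  1.6]
```

In the tool's units: -0.0389 m is -3.89, 0.021 m is 2.1, -7.66 degrees is -3.83.

```bash
python3 -m creep '[[0, 0, 0, -3.83, 0.085], [2.1, -3.89, 0, 0, 0.085], [2.1, -3.89, 0, 0, 0.085], [2.1, -3.89, 0, 0, 0.085], [2.1, -3.89, 0, 0, 0.085], [2.1, -3.89, 0, 0, 0.085], [2.1, -3.89, 0, 0, 0.085], [2.1, -3.89, 0, 0, 0.085], [2.1, -3.89, 0, 0, 0.085], [2.1, -3.89, 0, 0, 0.085]]' | grep pos
python3 -m creep '[[2.5, -4.56, 2, 0, 0.085], [2.5, -4.56, 2, 0, 0.085], [2.5, -4.56, 2, 0, 0.085], [0, 0, 0, 0, 0.085], [0, 0, 0, 0, 0.085]]' | grep pos
python3 - <<'E'
from h import *
go(.393,.359,.19,29.3)
im=get_image("wrist");save(im,"w1.png")
import pickle;pickle.dump(im,open("w1.pkl","wb"))
im=get_image("top");pickle.dump(im,open("top1.pkl","wb"));save(im,"t1.png",(80,120,460,330),2)
E
```

```text
position: [0.3935, 0.2036, 0.2534]
position: [0.3922, 0.3422, 0.1989]
t 2.70 pos [0.3922 0.3422 0.1989] yaw 29.42 q6 88.7 | turn 0.12 then shift [0.0089 -0.0142 0.0089]  F [-0.1 -1.1 -0.2]
```

View pics/w1.png

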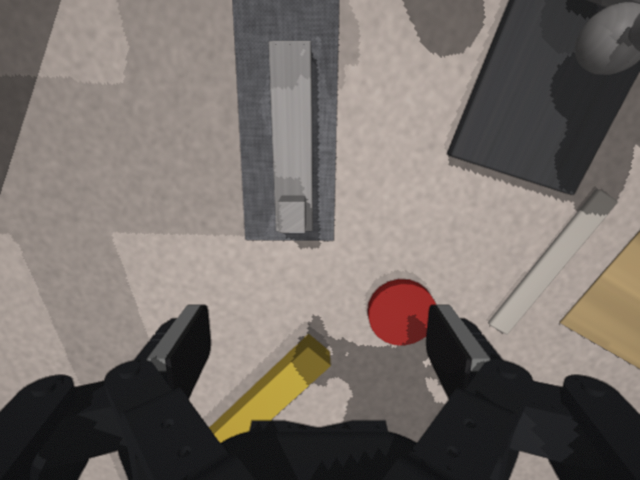

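The wrist view shows the master ahead of the jaws, with its lug at (292,214) and plain end at (290,42). The red jar lid (402,312) and yellow look-alike (270,390) are clear of it.

```bash
python3 - <<'E'
from h import *
import pickle
im=pickle.load(open("w1.pkl","rb"));P=cloud(im);Z=P[:,:,2]
for n,lo,hi,pl,roi in(("lug",.045,.06,.052,(240,150,340,250)),("body",.02,.033,.026,(240,0,340,250)),):
    m=(Z>lo)&(Z<hi);k=np.zeros_like(m);k[roi[1]:roi[3],roi[0]:roi[2]]=1;m&=k
    v,u=np.nonzero(m);Q=onz(im,np.c_[u,v],pl)[:,:2];r=cv2.minAreaRect((Q*1000).astype(np.float32));print(n,len(u),np.median(Z[m]),np.round(r[0],1),np.round(r[1],1),r[2])
g=cv2.cvtColor(im["pixels"],cv2.COLOR_RGB2GRAY)
m=(Z>.010)&(Z<.02);m[:, :400]=0;m[230:]=0
v,u=np.nonzero(m);Q=onz(im,np.c_[u,v],.015)[:,:2]
# comparator left edge / front edge by picked corners
print(onz(im,[[449,155],[574,193],[511,0]],.015).round(4))
print(onz(im,[[276,42],[311,42],[277,198],[305,198]],.026).round(4), onz(im,[[278,199],[305,199],[305,232],[279,232]],.052).mean(0))
print(onz(im,[[244,240],[335,240]],.002).round(4))
E
```

```text
lug 903 0.0519107872566405 [392.6 364.5] [24.3 20.1] 29.336353302001953
body 6622 0.025963326664517367 [437.2 390.1] [138.8  30.7] 29.52052879333496
[[0.4895 0.2763 0.015 ]
 [0.5143 0.1693 0.015 ]
 [0.5987 0.3007 0.015 ]]
[[0.4924 0.4322 0.026 ]
 [0.5045 0.4106 0.026 ]
 [0.3937 0.3802 0.026 ]
 [0.4046 0.3607 0.026 ]] [0.39301824 0.36449953 0.052     ]
[[0.3402 0.3884 0.002 ]
 [0.38   0.3174 0.002 ]]
```

```bash
python3 -m creep '[[0, 0, 0, 0, 0.085], [0, 0, 0, 0, 0.085], [0, 0, 0, 0, 0.085]]' | grep pos
cat > w.py <<'E'
from h import *
def meas(im,lo,hi,pl,roi,amin=200,pr=True):
    Z=cloud(im)[:,:,2];m=((Z>lo)&(Z<hi)).astype(np.uint8);k=np.zeros_like(m);k[roi[1]:roi[3],roi[0]:roi[2]]=1;m&=k
    n,l,s,c=cv2.connectedComponentsWithStats(m);i=1+np.argmax(s[1:,4])
    v,u=np.nonzero(l==i);Q=onz(im,np.c_[u,v],pl)[:,:2];r=cv2.minAreaRect((Q*1000).astype(np.float32))
    if pr: print(len(u),"px",c[i].round(),np.round(r[0],1),np.round(r[1],1),round(r[2],2))
    return r
E
python3 - <<'E'
from w import *
im=get_image("wrist")
meas(im,.045,.06,.052,(200,0,400,300));meas(im,.02,.033,.026,(200,0,400,300))
im=get_image("top")
meas(im,.045,.06,.052,(100,200,170,280));meas(im,.02,.033,.026,(100,200,170,280));meas(im,.010,.02,.015,(145,120,225,235))
go(.3925,.361,.19,29.4)
E
```

```text
position: [0.3929, 0.3412, 0.1999]
888 px [290. 216.] [392.8 364.7] [24.4 19.9] 29.16
6542 px [290. 122.] [437.1 390. ] [139.6  30.7] 29.53
61 px [140. 256.] [392.4 360.4] [23.2 21.3] 30.97
150 px [129. 225.] [480.6 409.7] [45.  32.3] 31.48
1640 px [196. 195.] [598.7 237.6] [202.5 111.4] 10.81
t 3.20 pos [0.3928 0.3414 0.1997] yaw 29.27 q6 88.7 | turn -0.13 then shift [0.0094 -0.0172 0.0097]  F [-0.   0.3  0.6]
```

In the tool's units: 0.04 m is 4, 0.03 m is 3.

```bash
python3 -m creep '[[1, -1.8, 0, 0, 0.085], [0, 0, 4, 0, 0.085], [0, 0, 4, 0, 0.085], [0, 0, 4, 0, 0.085], [0, 0, 3, 0, 0.085], [0, 0, 2.1, 0, 0.085], [0, 0, 0, 0, 0.085], [0, 0, 0, 0, 0.085]]' | grep -E "pos|ft"
python3 -c "
from h import *
go(.3925,.362,.028,29.4)"
```

```text
position: [0.3929, 0.3625, 0.0291]
ft_force: [0.1, -1.1, -0.3]
t 4.00 pos [0.3929 0.3625 0.0291] yaw 29.30 q6 90.7 | turn -0.10 then shift [-0.0006 0.0002 0.0011]  F [ 0.1 -1.1 -0.3]
```

```bash
python3 -m creep '[[0, 0, 0, 0, 0.02], [0, 0, 0, 0, 0.02], [0, 0, 0, 0, 0.02], [0, 0, 0, 0, 0.02], [0, 0, 0, 0, 0.02], [0, 0, 0, 0, 0.02], [0, 0, 0, 0, 0.02], [0, 0, 0, 0, 0.02]]' 60
python3 -c "
from w import *
go(.3925,.362,.06,29.4)
im=get_image('wrist');meas(im,.02,.033,.026,(200,0,400,300))"
```

```text
time_s: 4.8
position: [0.3927, 0.3627, 0.0294]
tool_rot: [[0.872, 0.49, 0.001], [0.49, -0.872, 0.001], [0.002, -0.0, -1.0]]
ft_force: [-1.6, 0.7, 6.6]
grip_width: 0.0287
gripper_force: 59.6
t 4.80 pos [0.3927 0.3627 0.0294] yaw 29.31 q6 90.7 | turn -0.09 then shift [-0.0005 0.0005 -0.0306]  F [-1.6  0.7  6.6]
27460 px [314. 143.] [446.9 394.3] [96.3 30. ] 30.58
```

```bash
sed -i 's/a=np.radians(11.32); return .5942/a=np.radians(11.5); return .5945/; s/, .2363+/, .239+/' h.py
python3 -m creep '[[0, 0, -3, 0, 0.02], [0, 0, -4, 0, 0.02], [0, 0, 0, 4, 0.02], [0, 0, 0, 4, 0.02], [0, 0, 0, 0.9, 0.02], [0, 0, 0, 0, 0.02]]' | grep -E "pos|ft|grip"
python3 -c "
from h import *
go(*comp(-.146),.095,11.5)"
```

```text
position: [0.3921, 0.3621, 0.0982]
ft_force: [-0.3, 0.5, -3.4]
grip_width: 0.0285
gripper_force: 60.0
t 5.45 pos [0.3921 0.3621 0.0982] yaw 11.50 q6 108.5 | turn -0.00 then shift [0.0278 0.1610 0.0032]  F [-0.3  0.5 -3.4]
```

```bash
python3 -m creep '[[0.5, 3, 0, 0, 0.02], [0.5, 3, 0, 0, 0.02], [0.5, 3, 0, 0, 0.02], [0.5, 3, 0, 0, 0.02], [0.8, 4.1, 0, 0, 0.02], [0, 0, 0, 0, 0.02], [0, 0, 0, 0, 0.02], [0, 0, 0, 0, 0.02]]' | grep -E "pos|ft|grip"
python3 - <<'E'
from w import *
go(*comp(-.146),.0424,11.5)
im=get_image("wrist");save(im,"w2.png")
im=get_image("top");meas(im,.09,.12,.105,(145,150,300,300));meas(im,.010,.02,.015,(145,120,225,235))
E
```

```text
position: [0.4516, 0.2106, 0.0983]
ft_force: [0.2, 1.0, -4.2]
grip_width: 0.0286
gripper_force: 60.2
t 6.25 pos [0.4516 0.2106 0.0983] yaw 11.57 q6 89.8 | turn 0.07 then shift [-0.0003 0.0007 0.0559]  F [ 0.2  1.  -4.2]
104 px [188. 195.] [546.2 224.5] [50.9 31. ] 12.02
1039 px [203. 188.] [604.7 210.2] [200.9  55.5] 11.02
```

View pics/w2.png

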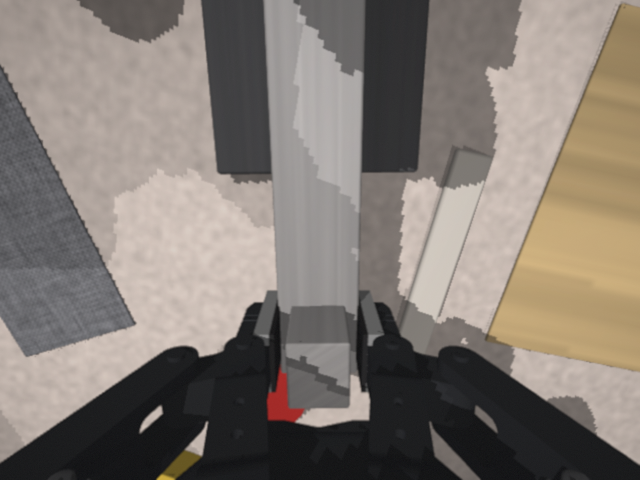

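The wrist view shows the master held and its lug at (318,350). The comparator base's front edge runs from (217,173) to (417,171), and the block is close to centred on it.

```bash
python3 - <<'E'
from w import *
im=get_image("wrist");R=np.array(observe()["tool_rot"]);p=np.array(observe()["position"])
q=onz(im,[[217,173],[417,171],[204,0],[428,0]],.015);print(((q-p)@R).round(4))
q=onz(im,[[264,0],[363,0],[279,290],[356,290]],.098-.0294+.026);print(((q-p)@R).round(4))
E
```

```text
[[ 0.0511 -0.0549  0.0834]
 [ 0.052   0.0538  0.0834]
 [ 0.1326 -0.0541  0.0834]
 [ 0.1325  0.0526  0.0834]]
[[ 0.1106 -0.0157  0.0038]
 [ 0.1106  0.0131  0.0038]
 [ 0.0184 -0.0143  0.0038]
 [ 0.0183  0.0138  0.0038]]
```

```bash
python3 -m creep '[[0, 0, 3, 0, 0.02], [0, 0, 2, 0, 0.02], [0, 0, 0.35, 0, 0.02], [0, 0, 0, 0, 0.02], [0, 0, 0, 0, 0.02]]' | grep -E "pos|ft|grip"
python3 -m creep '[[0, 0, 0.15, 0, 0.02], [0, 0, 0, 0, 0.02]]' | grep -E "pos|ft|grip"
```

```text
position: [0.4526, 0.2105, 0.0459]
ft_force: [-0.6, 0.2, -4.1]
grip_width: 0.0284
gripper_force: 60.3
position: [0.4523, 0.2103, 0.044]
ft_force: [-0.2, 0.3, -3.2]
grip_width: 0.0285
gripper_force: 60.3
```

```bash
python3 -m creep '[[0, 0, 0.15, 0, 0.02], [0, 0, 0, 0, 0.02]]' | grep -E "pos|ft|grip"
python3 -m creep '[[0.6, 0, 0, 0, 0.02], [0.6, 0, 0, 0, 0.02], [0.6, 0, 0, 0, 0.02], [0.6, 0, 0, 0, 0.02], [0.6, 0, 0, 0, 0.02], [0.6, 0, 0, 0, 0.02], [0.6, 0, 0, 0, 0.02], [0.6, 0, 0, 0, 0.02], [0, 0, 0, 0, 0.02]]' | grep -E "pos|ft|grip"
python3 -c "
from h import *
go(*comp(-.09),.0424,11.5)"
```

```text
position: [0.4523, 0.2102, 0.0423]
ft_force: [-0.9, -0.0, 0.6]
grip_width: 0.0286
gripper_force: 60.7
position: [0.4994, 0.2199, 0.0424]
ft_force: [-4.7, -1.2, 6.5]
grip_width: 0.0288
gripper_force: 61.7
t 8.20 pos [0.4994 0.2199 0.0424] yaw 11.51 q6 89.8 | turn 0.01 then shift [0.0070 0.0002 0.0000]  F [-4.7 -1.2  6.5]
```

In the tool's units: 0.003 m is 0.3, 0.002 m is 0.2.

```bash
python3 -m creep '[[0.3, 0, 0, 0, 0.02], [0.2, 0, 0, 0, 0.02], [0, 0, 0, 0, 0.02]]' | grep -E "pos|ft"
python3 -m creep '[[0.2, 0, 0, 0, 0.02], [0, 0, 0, 0, 0.02]]' | grep -E "pos|ft"
python3 -m creep '[[0.1, 0, 0, 0, 0.02], [0, 0, 0, 0, 0.02]]' | grep -E "pos|ft"
```

```text
position: [0.5035, 0.2208, 0.0424]
ft_force: [-8.1, -0.9, 9.0]
position: [0.5053, 0.2212, 0.0424]
ft_force: [-8.3, -1.5, 9.1]
position: [0.5057, 0.2212, 0.0424]
ft_force: [-11.2, -2.8, 10.5]
```

In the tool's units: 0.0015 m is 0.15.

```bash
python3 -m creep '[[0.15, 0, 0, 0, 0.02], [0, 0, 0, 0, 0.02]]' | grep -E "pos|ft"
python3 -c "
from h import *
go(*comp(-.09),.0424,11.5)"
```

```text
position: [0.5058, 0.2213, 0.0424]
ft_force: [-18.5, -4.4, 16.0]
t 9.10 pos [0.5058 0.2213 0.0424] yaw 11.53 q6 89.8 | turn 0.03 then shift [0.0005 0.0003 -0.0000]  F [-18.5  -4.4  16. ]
```

```bash
python3 -m creep '[[-0.1, 0, 0, 0, 0.07], [0, 0, 0, 0, 0.07], [0, 0, 0, 0, 0.07], [0, 0, 0, 0, 0.07], [0, 0, 0, 0, 0.07], [-1, 0, -4, 0, 0.07], [-2, 0, -4, 0, 0.07], [-2, 0, -4, 0, 0.07], [-2, 0, -3, 0, 0.07], [0, 0, 0, 0, 0.03]]' | grep -E "pos|ft|grip"
python3 - <<'E'
from w import *
im=get_image("wrist");save(im,"w3.png");q=onz(im,[[0,0]],.039)
R=np.array(im["extrinsics"]);import pickle;pickle.dump(im,open("w3.pkl","wb"))
meas(im,.045,.075,.065,(0,0,640,300));meas(im,.033,.043,.039,(0,0,640,300))
print(comp(-.09))
go(.651,-.016,.19,0)
E
```

```text
position: [0.4385, 0.2077, 0.1958]
ft_force: [0.4, -0.8, -0.3]
grip_width: 0.0569
gripper_force: 0.0
1132 px [318. 137.] [506.1 221. ] [23.3 19.2] 11.47
5130 px [318.  76.] [537.8 228. ] [100.4  30.4] 12.01
(np.float64(0.5063067765841254), np.float64(0.22105688590245223))
t 10.15 pos [0.4389 0.2076 0.1938] yaw 11.52 q6 89.8 | turn 11.52 then shift [0.2121 0.2236 0.0038]  F [-0.6 -0.3  0.5]
```

View pics/w3.png

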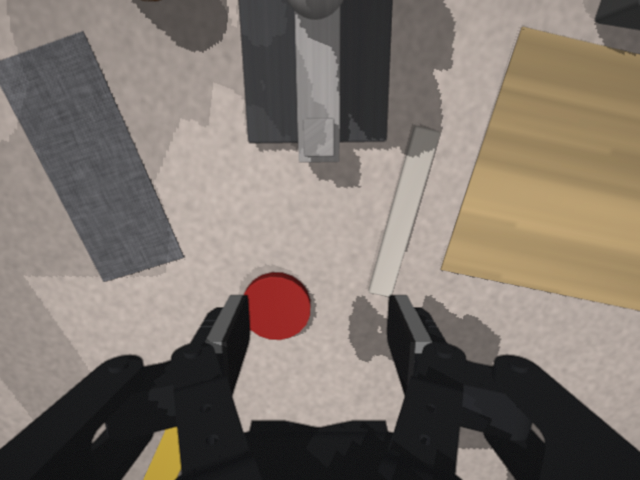

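The master sits home with its lug at (318,137) in the wrist view, let go. Next is the button.

```bash
python3 -m creep '[[0, 2, 0, 3, 0.0], [0, 3, 0, 2.75, 0.0], [0, 4, 0, 0, 0.0], [2, 4, 0, 0, 0.0], [2.5, 4, 0, 0, 0.0], [3, 3, 0, 0, 0.0], [3, 2, 0, 0, 0.0], [3, 0, 0, 0, 0.0], [0, 0, 0, 0, 0], [0, 0, 0, 0, 0]]' | grep -E "pos|ft|grip"
python3 - <<'E'
from w import *
im=get_image("wrist");save(im,"w4.png");import pickle;pickle.dump(im,open("w4.pkl","wb"))
P=cloud(im);h=cv2.cvtColor(im["pixels"],cv2.COLOR_RGB2HSV)
m=((P[:,:,2]>.045)&(P[:,:,2]<.09)&(h[:,:,1]<40)&(h[:,:,2]>150)&(np.hypot(P[:,:,0]-.65,P[:,:,1]+.018)<.03)).astype(np.uint8)
n,l,s,c=cv2.connectedComponentsWithStats(m)
i=1+np.argmax(s[1:,4]);z=np.median(P[:,:,2][l==i]);print(s[i],c[i],z,onz(im,[c[i]],z)); b=onz(im,[c[i]],z)[0]
go(b[0],b[1],z+.03,0)
im=pickle.load(open("w3.pkl","rb"));print(onz(im,[[105,281],[183,257],[82,31]],.002).round(4))
E
```

```text
position: [0.5807, -0.0121, 0.1902]
ft_force: [0.3, 1.1, 0.7]
grip_width: 0.0
gripper_force: 0.0
[ 302  110   46   48 1668] [324.73201439 133.47601918] 0.06693075312259725 [[ 0.65125289 -0.01614863  0.06693075]]
t 11.20 pos [ 0.5802 -0.0118  0.1907] yaw 0.02 q6 77.1 | turn 0.02 then shift [0.0710 0.0044 0.0937]  F [ 0.5  0.1 -0.7]
[[0.3422 0.3859 0.002 ]
 [0.3793 0.319  0.002 ]
 [0.5444 0.4097 0.002 ]]
```

In the tool's units: 0.04 m is 4, 0.036 m is 3.6.

```bash
python3 -m creep '[[3.5, 0.2, 0, 0, 0], [3.6, 0.2, 0, 0, 0], [0, 0, 4, 0, 0], [0, 0, 4, 0, 0], [0, 0, 1.2, 0, 0], [0, 0, 0, 0, 0]]' | grep -E "pos|ft"
python3 -m creep '[[0, 0, 0.5, 0, 0], [0, 0, 0.4, 0, 0], [0, 0, 0.2, 0, 0], [0, 0, 0, 0, 0]]' | grep -E "pos|ft"
```

```text
position: [0.6507, -0.0156, 0.0988]
ft_force: [-0.1, -0.5, 0.5]
position: [0.6518, -0.016, 0.0895]
ft_force: [-0.5, -0.6, -1.0]
```

```bash
for i in 1; do python3 -m creep '[[0, 0, 0.3, 0, 0], [0, 0, 0, 0, 0]]' | grep -E "pos|ft"; done
python3 -m creep '[[0, 0, 0.3, 0, 0], [0, 0, 0, 0, 0]]' | grep -E "pos|ft"
python3 -m creep '[[0, 0, 0.2, 0, 0], [0, 0, 0, 0, 0]]' | grep -E "pos|ft"
```

```text
position: [0.652, -0.016, 0.0863]
ft_force: [0.2, -0.1, 2.9]
position: [0.652, -0.016, 0.0832]
ft_force: [0.1, 0.9, 4.3]
position: [0.6521, -0.016, 0.0829]
ft_force: [-3.9, -0.3, 14.7]
```

```bash
python3 -m creep '[[0, 0, 0, 0, 0], [0, 0, -3, 0, 0.0], [0, 0, -4, 0, 0.06], [0, 0, -4, 0, 0.07], [-4, 0, 0, 0, 0.07], [-4, 0, 0, 0, 0.07], [-4, -4, 0, 0, 0.07], [-4, -4, 0, -3, 0.07], [-2, -4, 0, -2.75, 0.07], [0, 0, 0, 0, 0.07]]' | grep -E "pos|ft"
python3 - <<'E'
from w import *
im=get_image("wrist");meas(im,.045,.075,.065,(0,0,640,300));meas(im,.033,.043,.039,(0,0,640,300))
go(*comp(-.16),.19,11.5)
E
```

```text
position: [0.4736, 0.0956, 0.191]
ft_force: [-0.8, 0.5, -0.3]
4516 px [559.  17.] [629.9  -8.3] [24.  98.8] 11.06
5815 px [151.  87.] [543.7 227.5] [111.   32.6] 11.9
t 13.85 pos [0.4755 0.094  0.1911] yaw 11.69 q6 75.5 | turn 0.19 then shift [-0.0145 -0.1184 0.0011]  F [ 0.6 -0.8 -0.3]
```

In the tool's units: -0.04 m is -4, -0.0384 m is -3.84.

```bash
python3 -m creep '[[-0.5, -4, 0, 0, 0.07], [-0.5, -4, 0, 0, 0.07], [-0.4, -3.84, 0, 0, 0.07], [3.5, 0, 0, 0, 0.07], [3.4, 0, 0, 0, 0.07], [0, 0, 0, 0, 0.07]]' | grep -E "pos|ft"
python3 - <<'E'
from w import *
go(*comp(-.09),.0435,11.5)
E
```

```text
position: [0.5109, 0.2192, 0.1901]
ft_force: [-0.3, 0.6, 0.6]
t 14.45 pos [0.5109 0.2192 0.1901] yaw 11.41 q6 89.6 | turn -0.09 then shift [-0.0041 -0.0027 0.1466]  F [-0.3  0.6  0.6]
```

In the tool's units: 0.04 m is 4, 0.0262 m is 2.62.

```bash
python3 -m creep '[[-0.4, -0.25, 4, 0, 0.07], [0, 0, 4, 0, 0.07], [0, 0, 4, 0, 0.07], [0, 0, 2.62, 0, 0.07], [0, 0, 0, 0, 0.02], [0, 0, 0, 0, 0.02], [0, 0, 0, 0, 0.02], [0, 0, 0, 0, 0.02], [0, 0, 0, 0, 0.02], [0, 0, 0, 0, 0.02]]' | grep -E "pos|ft|grip"
python3 -m creep '[[-0.8, 0, 0, 0, 0.02], [-1.2, 0, 0, 0, 0.02], [-1.5, 0, 0, 0, 0.02], [-1.5, 0, 0, 0, 0.02], [-2, 0, 0, 0, 0.02], [0, 0, -3, 0, 0.02], [0, 0, -3, 0, 0.02], [-2, 0, 0, 0, 0.02], [0, 0, 0, 0, 0.02]]' | grep -E "pos|ft|grip"
python3 - <<'E'
from w import *
im=get_image('top'); import pickle; pickle.dump(im,open('top2.pkl','wb'))
h=cv2.cvtColor(im["pixels"],cv2.COLOR_RGB2HSV)
c=np.array([.44+.002,.3955])
print('pad corners wrist -> ')
w=np.array([[.3422,.3859],[.3793,.319],[.5444,.4097]])
print('centre',(w[0]+w[2])/2,'yaw',np.degrees(np.arctan2(*(w[2]-w[1])[::-1])),np.linalg.norm(w[2]-w[1]),np.linalg.norm(w[0]-w[1]))
go(.443-.052*np.cos(.502),.398-.052*np.sin(.502),.095,28.8)
E
```

```text
position: [0.5037, 0.221, 0.0465]
ft_force: [-0.1, -2.3, 8.0]
grip_width: 0.0282
gripper_force: 60.5
position: [0.4122, 0.2029, 0.1054]
ft_force: [-0.9, -0.3, -4.0]
grip_width: 0.0285
gripper_force: 60.3
pad corners wrist -> 
centre [0.4433 0.3978] yaw 28.78281013309091 0.18837329959418345 0.07649849671725585
t 16.40 pos [0.4134 0.203  0.1051] yaw 11.51 q6 89.9 | turn -17.29 then shift [0.0679 -0.1567 0.0101]  F [-0.4  0.3 -3.9]
```

In the tool's units: 0.015 m is 1.5, -0.039 m is -3.9, -8 degrees is -4.

```bash
python3 -m creep '[[0, 0, 0, -4, 0.02], [0, 0, 0, -4, 0.02], [0, 0, 0, -0.65, 0.02], [1.5, -3.9, 0, 0, 0.02], [1.5, -3.9, 0, 0, 0.02], [1.5, -3.9, 0, 0, 0.02], [2, -3.9, 0, 0, 0.02], [0, 0, 0, 0, 0.02], [0, 0, 0, 0, 0.02]]' | grep -E "pos|ft|grip"
python3 - <<'E'
from w import *
go(.442-.0545*np.cos(.502),.397-.0545*np.sin(.502),.0340,28.8)
E
```

```text
position: [0.396, 0.3717, 0.1041]
ft_force: [0.5, -0.4, -3.1]
grip_width: 0.0286
gripper_force: 60.9
t 17.30 pos [0.396  0.3717 0.1041] yaw 28.78 q6 91.9 | turn -0.02 then shift [-0.0020 -0.0000 0.0701]  F [ 0.5 -0.4 -3.1]
```

In the tool's units: 0.035 m is 3.5, 0.028 m is 2.8.

```bash
python3 -m creep '[[0, 0, 3.5, 0, 0.02], [0, 0, 2.8, 0, 0.02], [0, 0, 0.65, 0, 0.02], [0, 0, 0, 0, 0.02], [0, 0, 0, 0, 0.02]]' | grep -E "pos|ft|grip"
python3 -m creep '[[0, 0, 0, 0, 0.07], [0, 0, 0, 0, 0.07], [0, 0, 0, 0, 0.07], [0, 0, 0, 0, 0.07], [0, 0, 0, 0, 0.07], [0, 0, -4, 0, 0.07], [0, 0, -4, 0, 0.07], [-2, 0, -4, 0, 0.07], [-4, 0, -4, 0, 0.07], [0, 0, 0, 0, 0.07]]' | grep -E "pos|ft|grip"
python3 - <<'E'
from w import *
im=get_image("wrist");save(im,"w5.png");meas(im,.045,.06,.052,(200,0,400,300));meas(im,.02,.033,.026,(200,0,400,300))
im=get_image("top");meas(im,.021,.04,.027,(340,180,380,260));meas(im,.021,.04,.027,(300,180,340,260))
go(.44,.1,.2,0)
E
```

```text
position: [0.397, 0.3707, 0.0359]
ft_force: [0.5, 1.1, -3.9]
grip_width: 0.0287
gripper_force: 61.1
position: [0.3463, 0.3441, 0.195]
ft_force: [1.4, -0.7, -0.5]
grip_width: 0.0699
gripper_force: 0.0
1000 px [320. 151.] [399.3 371.2] [22.9 19.6] 28.79
6188 px [320.  73.] [434.4 390.9] [116.5  30.4] 29.24
607 px [364. 208.] [ 550.  -255.1] [158.1  30.7] 2.73
604 px [322. 223.] [ 502.9 -137.8] [ 29.9 159.7] 88.63
t 18.90 pos [0.3478 0.3445 0.1913] yaw 28.82 q6 92.0 | turn 28.82 then shift [0.0922 0.2445 -0.0087]  F [ 0.6  0.  -0.1]
```

```bash
python3 -m creep '[[0, 1, 0, 4, 0.07], [0, 2, 0, 4, 0.07], [0, 3, 0, 4, 0.07], [0, 3, 0, 3.1, 0.07], [0, 4, 0, 0, 0.07], [0, 4, 0, 0, 0.07], [0, 4, 0, 0, 0.07], [0, 4, 0, 0, 0.07], [0, 4, 0, 0, 0.07], [0, 4, 0, 0, 0.07]]' | grep -E "pos|ft|grip"
python3 - <<'E'
from w import *
go(.39,-.135,.19,-1.4)
E
```

```text
position: [0.3632, 0.0162, 0.1896]
ft_force: [0.9, 0.1, -0.0]
grip_width: 0.0699
gripper_force: 0.0
t 19.90 pos [0.3632 0.0162 0.1896] yaw -1.40 q6 75.1 | turn -0.00 then shift [0.0304 0.1505 -0.0004]  F [ 0.9  0.1 -0. ]
```

```bash
python3 -m creep '[[0.8, 3.8, 0, 0, 0.07], [0.8, 3.8, 0, 0, 0.07], [0.8, 3.8, 0, 0, 0.07], [0.6, 3.6, 0, 0, 0.07], [0, 0, 0, 0, 0.07], [0, 0, 0, 0, 0.07]]' | grep -E "pos|ft|grip"
python3 - <<'E'
from w import *
im=get_image("wrist");save(im,"w6.png")
r=meas(im,.020,.035,.027,(200,0,440,300)); meas(im,.020,.035,.027,(440,0,640,300))
go(.451,-.1355,.033,-1.4)
E
```

```text
position: [0.3895, -0.1333, 0.1893]
ft_force: [-1.2, -0.2, -0.0]
grip_width: 0.0696
gripper_force: 0.0
7745 px [316.  89.] [ 483.8 -133.8] [ 30.4 120.1] 88.69
5296 px [487.  55.] [ 506.  -252.1] [70.9 33.2] 2.8
t 20.55 pos [ 0.3893 -0.1325  0.1896] yaw -1.42 q6 56.0 | turn -0.02 then shift [0.0617 0.0015 0.1566]  F [-0.7 -0.8  0.8]
```

View pics/w6.png

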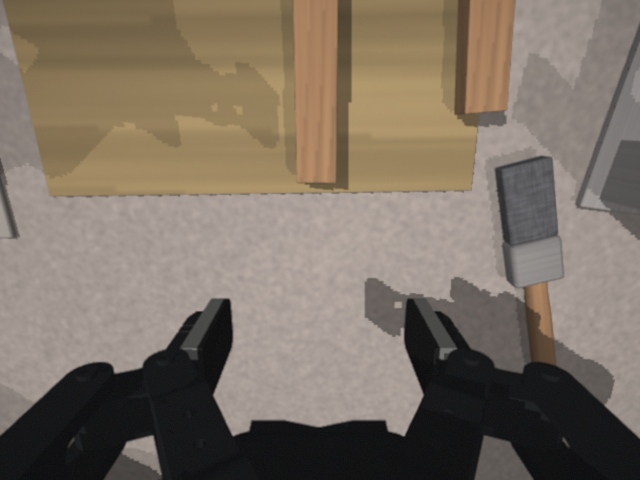

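The wrist view shows the plain bar ahead at (316,90) with its near end at (316,183). The knocked second bar is at (487,55).

Careful with the scale: shifts go in cm and turns go in units of 2 degrees. That gives: -0.001 m is -0.1, 0.04 m is 4.

```bash
python3 -m creep '[[3.1, -0.1, 0, 0, 0.07], [3.1, 0, 2, 0, 0.07], [0, 0, 4, 0, 0.07], [0, 0, 4, 0, 0.07], [0, 0, 3.5, 0, 0.07], [0, 0, 2.2, 0, 0.07], [0, 0, 0, 0, 0.07], [0, 0, 0, 0, 0.07]]' | grep -E "pos|ft|grip"
python3 -m creep '[[0, 0, 0, 0, 0.02], [0, 0, 0, 0, 0.02], [0, 0, 0, 0, 0.02], [0, 0, 0, 0, 0.02], [0, 0, 0, 0, 0.02], [0, 0, 0, 0, 0.02], [0, 0, -3, 0, 0.02], [0, 0, -4, 0, 0.02], [0, 0, 0, 0, 0.02]]' | grep -E "pos|ft|grip"
python3 - <<'E'
from w import *
go(*comp(-.155),.10,11.5)
E
```

```text
position: [0.4517, -0.1326, 0.034]
ft_force: [1.0, 0.5, 0.1]
grip_width: 0.0698
gripper_force: 0.0
position: [0.4532, -0.1342, 0.1078]
ft_force: [-1.0, 0.2, -1.3]
grip_width: 0.0284
gripper_force: 59.7
t 22.25 pos [ 0.4532 -0.1342  0.1078] yaw -1.38 q6 60.5 | turn -12.88 then shift [0.0579 -0.3375 0.0078]  F [-1.   0.2 -1.3]
```

In the tool's units: -0.042 m is -4.2, 0.009 m is 0.9, -6.48 degrees is -3.24.

```bash
python3 -m creep '[[0, 0, 0, -3.2, 0.02], [0, 0, 0, -3.24, 0.02], [0.6, -4.2, 0, 0, 0.02], [0.7, -4.2, 0, 0, 0.02], [0.7, -4.2, 0, 0, 0.02], [0.7, -4.2, 0, 0, 0.02], [0.7, -4.2, 0, 0, 0.02], [0.7, -4.2, 0, 0, 0.02], [0.7, -4.2, 0, 0, 0.02], [0.9, -4.2, 0, 0, 0.02]]' | grep -E "pos|ft|grip"
python3 -m creep '[[0, 0, 0, 0, 0.02], [0, 0, 0, 0, 0.02]]' | grep -E "pos|ft|grip"
python3 - <<'E'
from w import *
go(*comp(-.155),.046,11.5)
im=get_image("wrist");h=meas(im,.085,.12,.0768+.024,(200,0,440,300))
E
```

```text
position: [0.4396, 0.209, 0.1032]
ft_force: [0.7, -0.1, -0.1]
grip_width: 0.0282
gripper_force: 59.8
position: [0.4398, 0.2079, 0.1031]
ft_force: [-1.0, -0.1, -0.5]
grip_width: 0.028
gripper_force: 60.0
t 23.45 pos [0.4398 0.2079 0.1031] yaw 11.61 q6 89.7 | turn 0.11 then shift [0.0028 0.0003 0.0571]  F [-1.  -0.1 -0.5]
26735 px [318. 145.] [501.5 220.3] [94.7 39. ] 11.51
```

In the tool's units: 0.03 m is 3, 0.022 m is 2.2.

```bash
python3 -m creep '[[0.3, 0, 3, 0, 0.02], [0, 0, 2.2, 0, 0.02], [0, 0, 0.3, 0, 0.02], [0, 0, 0, 0, 0.02]]' | grep -E "pos|ft"
python3 -m creep '[[0, 0, 0.15, 0, 0.02], [0, 0, 0, 0, 0.02]]' | grep -E "pos|ft"
python3 -m creep '[[0, 0, 0.1, 0, 0.02], [0, 0, 0, 0, 0.02]]' | grep -E "pos|ft"
```

```text
position: [0.4434, 0.207, 0.0486]
ft_force: [0.3, -0.1, -0.6]
position: [0.4438, 0.2078, 0.0479]
ft_force: [-0.7, 0.1, -1.9]
position: [0.4436, 0.2079, 0.0466]
ft_force: [-0.1, -1.3, 1.7]
```

In the tool's units: 0.006 m is 0.6, 0.0007 m is 0.07.

```bash
python3 -m creep '[[0, 0, 0.07, 0, 0.02], [0.6, 0, 0, 0, 0.02], [0.6, 0, 0, 0, 0.02], [0.6, 0, 0, 0, 0.02], [0.6, 0, 0, 0, 0.02], [0.6, 0, 0, 0, 0.02], [0.6, 0, 0, 0, 0.02], [0.6, 0, 0, 0, 0.02], [0.6, 0, 0, 0, 0.02], [0, 0, 0, 0, 0.02]]' | grep -E "pos|ft|grip"
python3 -m creep '[[0.3, 0, 0, 0, 0.02], [0.2, 0, 0, 0, 0.02], [0, 0, 0, 0, 0.02]]' | grep -E "pos|ft"
python3 - <<'E'
from w import *
go(*comp(-.10),.046,11.5)
E
```

```text
position: [0.4889, 0.2176, 0.0468]
ft_force: [-12.3, -1.6, 21.2]
grip_width: 0.0286
gripper_force: 62.7
position: [0.493, 0.2184, 0.0468]
ft_force: [-15.3, -1.9, 22.6]
t 25.60 pos [0.493  0.2184 0.0468] yaw 11.53 q6 89.8 | turn 0.03 then shift [0.0036 0.0001 0.0008]  F [-15.3  -1.9  22.6]
```

In the tool's units: 0.002 m is 0.2, -0.001 m is -0.1.

```bash
python3 -m creep '[[0, 0, -0.1, 0, 0.02], [0.2, 0, 0, 0, 0.02], [0, 0, 0, 0, 0.02]]' | grep -E "pos|ft"
python3 -m creep '[[0.15, 0, 0, 0, 0.02], [0, 0, 0, 0, 0.02]]' | grep -E "pos|ft"
python3 -m creep '[[0.15, 0, 0, 0, 0.02], [0, 0, 0, 0, 0.02]]' | grep -E "pos|ft"
```

```text
position: [0.4962, 0.2189, 0.0468]
ft_force: [-8.4, -1.0, 9.5]
position: [0.4973, 0.2191, 0.0468]
ft_force: [-9.2, -1.8, 11.4]
position: [0.4973, 0.2192, 0.0468]
ft_force: [-15.4, -3.7, 16.3]
```

```bash
python3 -m creep '[[-0.1, 0, 0, 0, 0.07], [0, 0, 0, 0, 0.07], [0, 0, 0, 0, 0.07], [0, 0, 0, 0, 0.07], [0, 0, 0, 0, 0.07], [-0.5, 0, -4, 0, 0.07], [-2, 0, -4, 0, 0.07], [-3, 0, -4, 0, 0.07], [0, 0, -3, 0, 0.07], [0, 0, 0, 0, 0.07]]' | grep -E "pos|ft|grip"
python3 -m creep '[[0, 0, 0, 0, 0.07], [0, 0, 0, 0, 0.07], [0, 0, 0, 0, 0.07], [0, 0, 0, 0, 0.07], [0, 0, 0, 0, 0.07], [0, 0, 0, 0, 0.07], [0, 0, 0, 0, 0.07], [0, 0, 0, 0, 0.07]]' | grep pos
python3 - <<'E'
from w import *
im=get_image("wrist");save(im,"w7.png");r=meas(im,.031,.045,.039,(200,0,440,300)); print(comp(-.128))
go(*comp(-.1),.0475,11.5)
E
```

```text
position: [0.4464, 0.2087, 0.2005]
ft_force: [0.4, -1.1, 0.4]
grip_width: 0.0702
gripper_force: 0.0
position: [0.4453, 0.2083, 0.1964]
7199 px [318. 109.] [528.6 225.4] [120.6  30.4] 11.72
(np.float64(0.46906963780853383), np.float64(0.21348090439459874))
t 28.15 pos [0.4453 0.2083 0.1964] yaw 11.49 q6 89.8 | turn -0.01 then shift [0.0523 -0.0003 0.1489]  F [-1.2  0.7  0.4]
```

View pics/w7.png

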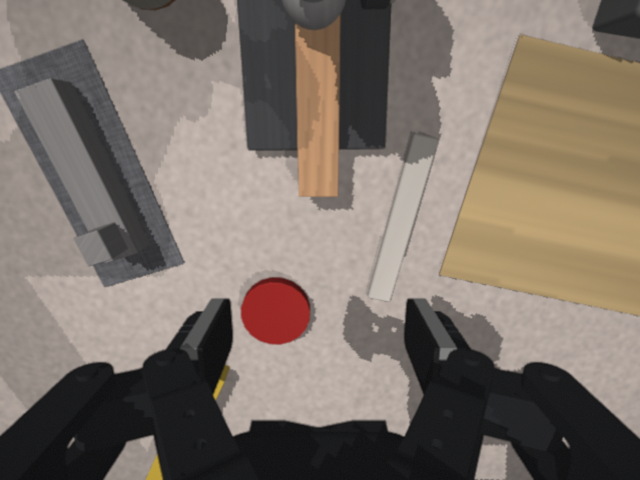

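The wrist view shows the checked bar home on the anvil, its near end at (318,195), let go. The master lies on its pad at (70,160). I'll wait a bit longer, then regrip, pull back 40 mm and regrip at the bar's centre.

```bash
python3 -m creep '[[0, 0, 0, 0, 0.07], [0, 0, 0, 0, 0.07], [0, 0, 0, 0, 0.07], [0, 0, 0, 0, 0.07], [0, 0, 0, 0, 0.07], [0, 0, 0, 0, 0.07], [0, 0, 0, 0, 0.07], [0, 0, 0, 0, 0.07], [0, 0, 0, 0, 0.07], [0, 0, 0, 0, 0.07]]' | grep time
python3 -m creep '[[2.6, 0, 0, 0, 0.07], [2.6, 0, 3, 0, 0.07], [0, 0, 4, 0, 0.07], [0, 0, 4, 0, 0.07], [0, 0, 3.7, 0, 0.07], [0, 0, 0, 0, 0.07]]' | grep -E "pos|ft|grip"
python3 - <<'E'
from w import *
go(*comp(-.1),.048,11.5)
E
```

```text
time_s: 29.15
position: [0.4941, 0.2182, 0.0457]
ft_force: [0.6, -0.3, -0.1]
grip_width: 0.0702
gripper_force: 0.0
t 29.75 pos [0.4941 0.2182 0.0457] yaw 11.48 q6 89.8 | turn -0.02 then shift [0.0025 -0.0004 -0.0023]  F [ 0.6 -0.3 -0.1]
```

In the tool's units: -0.001 m is -0.1.

```bash
python3 -m creep '[[0, 0, -0.1, 0, 0.02], [0, 0, 0, 0, 0.02], [0, 0, 0, 0, 0.02], [0, 0, 0, 0, 0.02], [0, 0, 0, 0, 0.02], [0, 0, 0, 0, 0.02]]' | grep -E "pos|ft|grip"
python3 -m creep '[[-1, 0, 0, 0, 0.02], [-1, 0, 0, 0, 0.02], [-1, 0, 0, 0, 0.02], [-1, 0, 0, 0, 0.02], [0, 0, 0, 0, 0.02], [0, 0, 0, 0, 0.065], [0, 0, 0, 0, 0.065], [0, 0, 0, 0, 0.065], [0, 0, 0, 0, 0.065], [0, 0, 0, 0, 0.065]]' | grep -E "pos|ft|grip"
python3 - <<'E'
from w import *
go(*comp(-.088),.048,11.5)
E
```

```text
position: [0.4973, 0.2189, 0.0528]
ft_force: [-1.8, 0.6, 7.5]
grip_width: 0.0279
gripper_force: 59.4
position: [0.457, 0.2107, 0.0503]
ft_force: [0.2, -0.7, 0.6]
grip_width: 0.0649
gripper_force: 0.0
t 31.35 pos [0.457  0.2107 0.0503] yaw 11.48 q6 89.8 | turn -0.02 then shift [0.0524 -0.0003 0.0023]  F [ 0.2 -0.7  0.6]
```

```bash
python3 -m creep '[[1.7, 0, 0.3, 0, 0.065], [1.7, 0, 0, 0, 0.065], [1.75, 0, 0, 0, 0.065], [0, 0, 0, 0, 0.065], [0, 0, 0, 0, 0.02], [0, 0, 0, 0, 0.02], [0, 0, 0, 0, 0.02], [0, 0, 0, 0, 0.02], [0, 0, 0, 0, 0.02], [0, 0, 0, 0, 0.02]]' 80 | grep -E "pos|ft|grip"
python3 -m creep '[[-1, 0, 0, 0, 0.02], [-2, 0, 0, 0, 0.02], [-2, 0, 0, 0, 0.02], [0, 0, -3, 0, 0.02], [0, 0, -4, 0, 0.02], [-3, 0, -4, 0, 0.02], [-3, 0, -4, 0, 0.02], [0, 0, 0, 0, 0.02]]' | grep -E "pos|ft|grip"
python3 - <<'E'
from w import *
im=get_image("wrist");save(im,"w8.png");s=observe();print(s["position"])
P=cloud(im);Z=P[:,:,2];R=np.array(s["tool_rot"]);L=(P-np.array(s["position"]))@R
m=(abs(L[:,:,1])<.013)&(L[:,:,0]>.02)&(L[:,:,0]<.12)&(abs(L[:,:,2])<.03)
q=L[m];print(len(q),np.percentile(q[:,0],[0,50,99,100]).round(4)); k=q[(q[:,0]>.03)];print(np.polyfit(k[:,0],k[:,2],1))
E
```

```text
position: [0.5067, 0.221, 0.0478]
ft_force: [-3.7, -1.0, 6.3]
grip_width: 0.028
gripper_force: 79.6
position: [0.3978, 0.199, 0.2014]
ft_force: [1.0, -0.3, -1.8]
grip_width: 0.0277
gripper_force: 79.4
[0.39872642 0.19901771 0.1992009 ]
12293 [0.02   0.0527 0.0789 0.0793]
[-0.00244307  0.00651154]
```

View pics/w8.png

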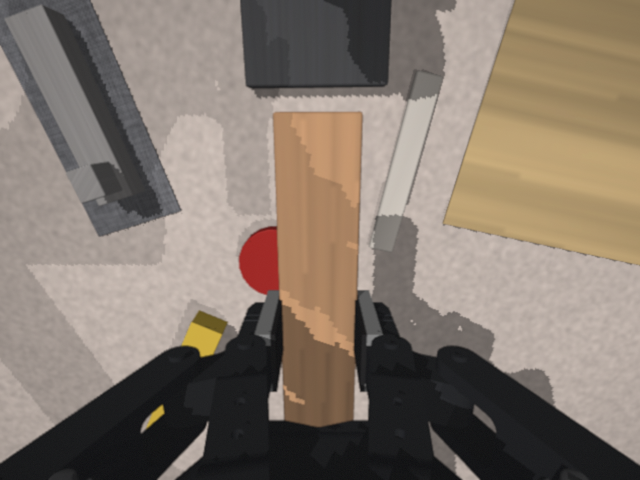

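The wrist view shows the bar gripped at its centre and level. Its far end is at (318,112), which is 79 mm ahead of the TCP. Now to a viewing pose short of the magazine.

In the tool's units: 0.045 m is 4.5, 0.04 m is 4, 8 degrees is 4.

```bash
python3 -m creep '[[0, 1, -3, 4, 0.02], [0, 3, -3, 4, 0.02], [0, 3, -3, 2.5, 0.02], [0, 4, -1, 0, 0.02], [0, 4.5, 0, 0, 0.02], [0, 4.5, 0, 0, 0.02], [0, 4.5, 0, 0, 0.02], [0, 4.5, 0, 0, 0.02], [0, 4.5, 0, 0, 0.02], [0, 4.5, 0, 0, 0.02]]' | grep -E "pos|grip"
python3 - <<'E'
from w import *
go(.33,-.37,.33,-9.7)
E
```

```text
position: [0.3493, -0.1783, 0.2959]
grip_width: 0.0277
gripper_force: 79.4
t 34.20 pos [ 0.3493 -0.1783  0.2959] yaw -9.54 q6 55.1 | turn 0.16 then shift [0.0133 0.1922 -0.0341]  F [ 1.  -0.8 -0.5]
```

In the tool's units: 0.04 m is 4, 0.032 m is 3.2, 0.16 degrees is 0.08.

```bash
python3 -m creep '[[0, 4, -1, 0.08, 0.02], [0, 4, -1, 0, 0.02], [0, 4, -1, 0, 0.02], [0, 4, 0, 0, 0.02], [0, 3.2, 0, 0, 0.02], [0, 0, 0, 0, 0.02], [0, 0, 0, 0, 0.02]]' | grep -E "pos|grip"
python3 - <<'E'
from w import *
import pickle
im=get_image("wrist");save(im,"w9.png");pickle.dump(im,open("w9.pkl","wb"))
s=observe();go(.492,-.40,.30,-9.7)
E
```

```text
position: [0.3177, -0.3659, 0.3255]
grip_width: 0.0279
gripper_force: 79.4
t 34.95 pos [ 0.3179 -0.3652  0.3261] yaw -9.68 q6 36.7 | turn 0.02 then shift [0.1775 0.0049 0.0261]  F [ 0.  -0.2 -1. ]
```

View pics/w9.png

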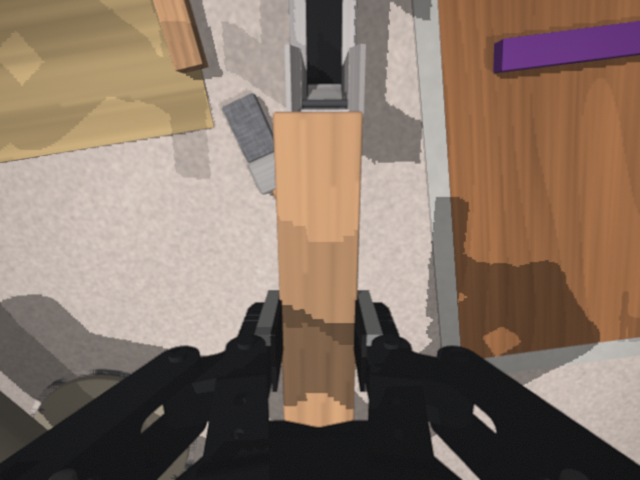

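The wrist view shows the magazine ahead with near cheeks at (297,75) and (356,75), and the bar nearly collinear with it. The purple look-alike is off to the right at (565,50).

```bash
cat > mag.py <<'E'
from w import *
import sys,pickle
def mag(im,s):
    P=cloud(im);R=np.array(s["tool_rot"]);p=np.array(s["position"]);Z=P[:,:,2]
    v,u=np.nonzero((Z>.158)&(Z<.170))
    Q=(onz(im,np.c_[u,v],.163)-p)@R
    k=(abs(Q[:,1])<.06)&(Q[:,0]>.05);Q=Q[k]
    for x0 in np.arange(.07,.30,.01):
        q=Q[(Q[:,0]>=x0)&(Q[:,0]<x0+.01),1]
        if len(q)>3:
            l,r=q[q<.005],q[q>.005]; print("x %.3f n %d L %s R %s"%(x0,len(q),np.percentile(l,[1,99]).round(4) if len(l) else "",np.percentile(r,[1,99]).round(4) if len(r) else ""))
    print("xmin %.4f xmax %.4f"%(np.percentile(Q[:,0],1),np.percentile(Q[:,0],99)))
if __name__=="__main__": mag(pickle.load(open("w9.pkl","rb")),observe())
E
python3 mag.py
python3 - <<'E'
from w import *
im=get_image("wrist");P=cloud(im)
for v in(20,60,80,95): print(v,[(u,*(P[v,u]*1000).round(0)) for u in range(280,376,4)] if v==60 else "")
save(im,"w10.png",(260,0,400,120),5)
E
```

```text
x 0.080 n 225 L [-0.0217  0.0048] R [0.0057 0.033 ]
x 0.090 n 284 L [-0.0221 -0.0157] R [0.0268 0.0333]
x 0.100 n 305 L [-0.0227 -0.0156] R [0.0262 0.033 ]
x 0.110 n 294 L [-0.0224 -0.0161] R [0.0263 0.0331]
x 0.120 n 256 L [-0.0228 -0.0166] R [0.0263 0.033 ]
xmin 0.0853 xmax 0.1280
20 
60 [(280, np.float64(466.0), np.float64(-348.0), np.float64(-1.0)), (284, np.float64(466.0), np.float64(-352.0), np.float64(-1.0)), (288, np.float64(439.0), np.float64(-364.0), np.float64(163.0)), (292, np.float64(438.0), np.float64(-367.0), np.float64(160.0)), (296, np.float64(439.0), np.float64(-369.0), np.float64(156.0)), (300, np.float64(439.0), np.float64(-372.0), np.float64(151.0)), (304, np.float64(445.0), np.float64(-375.0), np.float64(107.0)), (308, np.float64(445.0), np.float64(-378.0), np.float64(104.0)), (312, np.float64(445.0), np.float64(-381.0), np.float64(104.0)), (316, np.float64(444.0), np.float64(-385.0), np.float64(104.0)), (320, np.float64(443.0), np.float64(-388.0), np.float64(105.0)), (324, np.float64(443.0), np.float64(-391.0), np.float64(105.0)), (328, np.float64(442.0), np.float64(-394.0), np.float64(104.0)), (332, np.float64(442.0), np.float64(-398.0), np.float64(103.0)), (336, np.float64(441.0), np.float64(-401.0), np.float64(104.0)), (340, np.float64(441.0), np.float64(-404.0), np.float64(104.0)), (344, np.float64(453.0), np.float64(-416.0), np.float64(9.0)), (348, np.float64(436.0), np.float64(-408.0), np.float64(131.0)), (352, np.float64(432.0), np.float64(-409.0), np.float64(153.0)), (356, np.float64(431.0), np.float64(-411.0), np.float64(157.0)), (360, np.float64(430.0), np.float64(-414.0), np.float64(162.0)), (364, np.float64(430.0), np.float64(-416.0), np.float64(162.0)), (368, np.float64(450.0), np.float64(-443.0), np.float64(-1.0)), (372, np.float64(449.0), np.float64(-447.0), np.float64(1.0))]
80 
95
```

View pics/w10.png

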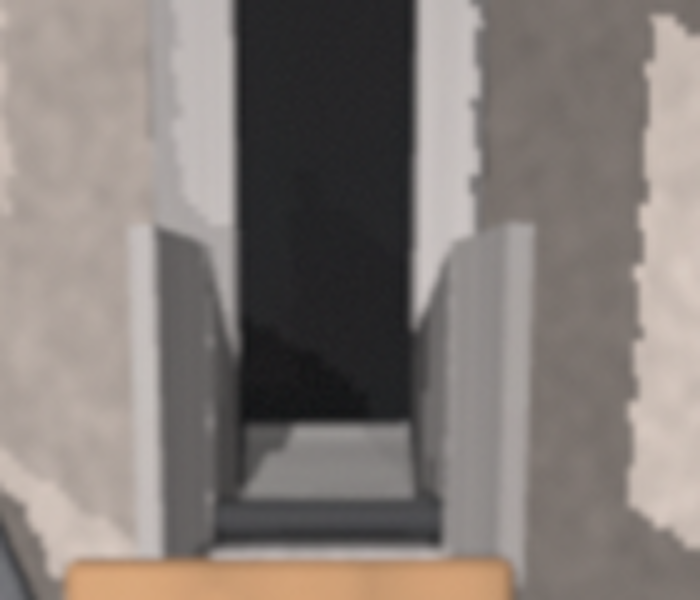

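In the tool's units: 0.045 m is 4.5, 0.04 m is 4.

```bash
python3 -m creep '[[4, 0.1, 0, 0, 0.02], [4.5, 0.2, 0, 0, 0.02], [4.5, 0.2, 2, 0, 0.02], [3, 0.1, 3, 0, 0.02], [1.87, 0, 3, 0, 0.02], [0, 0, 1.5, 0, 0.02], [0, 0, 0, 0, 0.02], [0, 0, 0, 0, 0.02]]' | grep -E "pos|grip"
python3 - <<'E'
from w import *
import pickle
im=get_image("wrist");save(im,"w11.png",(160,0,480,240),2.5);pickle.dump(im,open("w11.pkl","wb"))
s=observe();go(.492,-.40,.23,-9.7)
P=cloud(im);R=np.array(s["tool_rot"]);p=np.array(s["position"]);Z=P[:,:,2]
v,u=np.nonzero((Z>.159)&(Z<.170));Q=(onz(im,np.c_[u,v],.163)-p)@R;k=(abs(Q[:,1])<.06)&(Q[:,0]>.04);Q=Q[k]
for x0 in np.arange(.04,.13,.008):
    q=Q[(Q[:,0]>=x0)&(Q[:,0]<x0+.008),1];l,r=q[q<0],q[q>0]
    if len(l)>3 and len(r)>3: print("%.3f L %.4f %.4f R %.4f %.4f"%(x0,*np.percentile(l,[1,99]),*np.percentile(r,[1,99])))
print(Q[:,0].min(),Q[:,0].max())
L=(P-p)@R;m=(abs(L[:,:,1])<.025)&(L[:,:,0]>.03)&(L[:,:,0]<.1)&(abs(L[:,:,2]-.0065)<.006);q=L[m];print("bar end",q[:,0].max())
for a,b in((.035,.05),(.05,.065),(.065,.078)):
    k=q[(q[:,0]>a)&(q[:,0]<b)];print(a,k[:,1].min(),k[:,1].max())
E
```

```text
position: [0.4932, -0.4009, 0.2333]
grip_width: 0.0284
gripper_force: 79.4
t 35.85 pos [ 0.4932 -0.4013  0.234 ] yaw -9.65 q6 49.9 | turn 0.05 then shift [-0.0014 -0.0011 0.0040]  F [ 0.1 -0.1 -1.1]
0.048 L -0.0294 -0.0232 R 0.0213 0.0258
0.056 L -0.0295 -0.0234 R 0.0213 0.0257
0.064 L -0.0300 -0.0235 R 0.0212 0.0257
0.072 L -0.0300 -0.0234 R 0.0212 0.0257
0.080 L -0.0300 -0.0236 R 0.0195 0.0255
0.088 L -0.0299 -0.0002 R 0.0002 0.0255
0.096 L -0.0299 -0.0009 R 0.0004 0.0251
0.049478655624885376 0.09660917345403387
bar end 0.080065242359556
0.035 -0.015704083394284505 0.014448021093518936
0.05 -0.01578012675716298 0.014365461822915941
0.065 -0.016130983519299348 0.014285627074978062
```

View pics/w11.png

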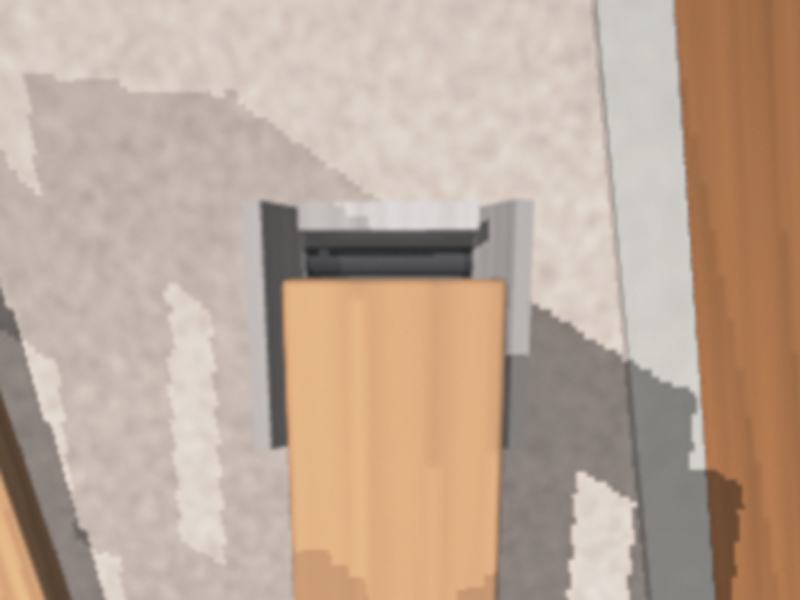

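The view shows the bar over the slot between the far cheeks (265,320) and (520,320). By measurement it is 1.3 mm off centre and parallel.

In the tool's units: 0.02 m is 2, 0.01 m is 1.

```bash
python3 -m creep '[[-0.03, -0.13, 2, 0, 0.02], [0, 0, 2, 0, 0.02], [0, 0, 1, 0, 0.02], [0, 0, 0.8, 0, 0.02], [0, 0, 0, 0, 0.02], [0, 0, 0, 0, 0.02]]' 100 | grep -E "pos|ft|grip"
python3 -m creep '[[0, 0, 0.7, 0, 0.02], [0, 0, 0.5, 0, 0.02], [0, 0, 0, 0, 0.02]]' | grep -E "pos|ft|grip"
```

```text
position: [0.4931, -0.4005, 0.1754]
ft_force: [0.3, 0.5, -1.4]
grip_width: 0.0274
gripper_force: 103.5
position: [0.4928, -0.4003, 0.1621]
ft_force: [-0.2, -1.4, -0.3]
grip_width: 0.0272
gripper_force: 103.8
```

Free entry. Now press.

In the tool's units: 0.005 m is 0.5, 0.004 m is 0.4.

```bash
python3 -m creep '[[0, 0, 0.5, 0, 0.02], [0, 0, 0.5, 0, 0.02], [0, 0, 0.4, 0, 0.02], [0, 0, 0, 0, 0.02]]' | grep -E "pos|ft|grip"
python3 -m creep '[[0, 0, 0.5, 0, 0.02], [0, 0, 0.5, 0, 0.02], [0, 0, 0.4, 0, 0.02], [0, 0, 0, 0, 0.02]]' | grep -E "pos|ft|grip"
python3 -m creep '[[0, 0, 0.5, 0, 0.02], [0, 0, 0.4, 0, 0.02], [0, 0, 0.4, 0, 0.02], [0, 0, 0, 0, 0.02]]' | grep -E "pos|ft|grip"
```

```text
position: [0.4926, -0.3999, 0.1471]
ft_force: [0.2, -0.4, -4.0]
grip_width: 0.0272
gripper_force: 103.5
position: [0.4929, -0.4002, 0.1339]
ft_force: [0.9, -0.7, -1.2]
grip_width: 0.0275
gripper_force: 103.7
position: [0.493, -0.4002, 0.1209]
ft_force: [0.9, -0.5, 2.8]
grip_width: 0.0275
gripper_force: 104.2
```

In the tool's units: -0.045 m is -4.5, -0.04 m is -4.

```bash
python3 -m creep '[[0, 0, 0, 0, 0.05], [0, 0, 0, 0, 0.05], [0, 0, 0, 0, 0.05], [0, 0, -2, 0, 0.05], [0, 0, -4, 0, 0.05], [0, 0, -4, 0, 0.05], [-4, 0, -3, 0, 0.05], [-4, 0, 0, 0, 0.06], [-4.5, 0, 0, 0, 0.06], [0, 0, 0, 0, 0.06]]' 80 | grep -E "pos|ft|grip"
python3 - <<'E'
from w import *
im=get_image("wrist");s=observe();print(s["position"],s["time_s"])
P=cloud(im);R=np.array(s["tool_rot"]);p=np.array(s["position"]);L=(P-p)@R
c=np.array([.4929,-.4003,0]); a=np.radians(-9.65);e=np.array([np.cos(a),np.sin(a)]);n=np.array([-e[1],e[0]])
D=P[:,:,:2]-c[:2];X=D@e;Y=D@n
m=(abs(Y)<.013)&(abs(X)<.045);print("top z of stack",np.nanmedian(P[:,:,2][m]),m.sum(),np.polyfit(X[m],P[:,:,2][m],1))
save(im,"w12.png",(220,0,440,230),2.5)
t=get_image("top");meas(t,.015,.04,.027,(335,170,390,260))
go(.46,-.25,.19,2.7)
E
```

```text
position: [0.366, -0.3778, 0.2517]
ft_force: [1.1, -0.2, 0.1]
grip_width: 0.0603
gripper_force: 0.0
[ 0.36800199 -0.37879551  0.25195156] 39.0
top z of stack 0.12404736107286879 4797 [1.97656063e-05 1.24045491e-01]
619 px [364. 208.] [ 548.9 -254.6] [160.3  31.5] 2.84
t 39.05 pos [ 0.3692 -0.3793  0.2519] yaw -9.75 q6 41.1 | turn -12.45 then shift [0.0968 -0.1249 0.0619]  F [-0.   0.4 -0.9]
```

View pics/w12.png

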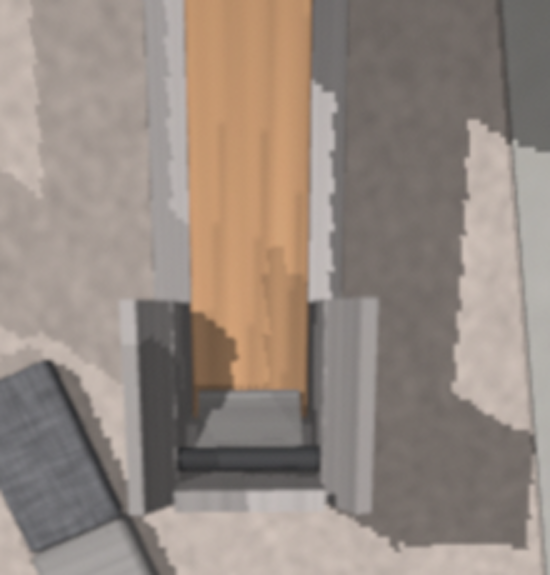

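The first bar is caught below the lips: its top is level at z = 0.124, around (250,200) in the crop. Next, the second bar.

In the tool's units: -0.04 m is -4, 0.03 m is 3, -6.5 degrees is -3.25.

```bash
python3 -m creep '[[0, 0, 0, -3, 0.07], [0, 0, 0, -3.25, 0.07], [3, -4, 1, 0, 0.07], [3, -4, 2, 0, 0.07], [3, -4, 3, 0, 0.07], [0, -0.5, 0, 0, 0.07], [0, 0, 0, 0, 0.07], [0, 0, 0, 0, 0.07]]' | grep -E "pos|grip"
python3 - <<'E'
from w import *
im=get_image("wrist");s=observe()
r=meas(im,.018,.035,.027,(160,0,480,300))
P=cloud(im);m=(P[:,:,2]>.018)&(P[:,:,2]<.035);m[:,:160]=0;m[:,480:]=0;m[300:]=0
q=P[m];k=abs(q[:,1]+.252)<.025;q=q[k];A=np.c_[q[:,:2],np.ones(len(q))];print("plane",np.linalg.lstsq(A,q[:,2],rcond=None)[0],q[:,2].mean(),"xmin",np.percentile(q[:,0],1))
go(.55,-.252,.034,2.8)
E
```

```text
position: [0.4474, -0.2606, 0.1979]
grip_width: 0.0701
gripper_force: 0.0
7980 px [312.  94.] [ 537.8 -252.2] [133.4  30.4] 3.12
plane [-0.00060203 -0.00105845  0.02705002] 0.02698983208131648 xmin 0.47256311031700055
t 39.90 pos [ 0.4471 -0.2609  0.198 ] yaw 2.77 q6 43.9 | turn -0.03 then shift [0.1032 -0.0038 0.1640]  F [-0.4  0.1  0.6]
```

```bash
python3 -m creep '[[3.5, -0.43, 0, -0.125, 0.07], [3.5, 0, 0, 0, 0.07], [3.43, 0, 2, 0, 0.07], [0, 0, 4, 0, 0.07], [0, 0, 4, 0, 0.07], [0, 0, 4, 0, 0.07], [0, 0, 2.3, 0, 0.07], [0, 0, 0, 0, 0.07], [0, 0, 0, 0, 0.07]]' | grep -E "pos|ft|grip"
python3 -m creep '[[0, 0, 0, 0, 0.02], [0, 0, 0, 0, 0.02], [0, 0, 0, 0, 0.02], [0, 0, 0, 0, 0.02], [0, 0, 0, 0, 0.02], [0, 0, 0, 0, 0.02], [0, 0, -3, 0, 0.02], [0, 0, -4, 0, 0.02], [0, 0, -4, 0, 0.02], [-2, 0, -4, 0, 0.02]]' | grep -E "pos|ft|grip"
python3 - <<'E'
from w import *
go(.4929,-.4003,.25,-9.65)
E
```

```text
position: [0.5512, -0.2512, 0.0354]
ft_force: [-0.2, 0.4, 0.2]
grip_width: 0.0697
gripper_force: 0.0
position: [0.5316, -0.2507, 0.1863]
ft_force: [0.6, -0.6, -1.2]
grip_width: 0.028
gripper_force: 79.3
t 41.80 pos [ 0.5316 -0.2507  0.1863] yaw 3.15 q6 50.1 | turn 12.80 then shift [-0.0131 0.1540 -0.0637]  F [ 0.6 -0.6 -1.2]
```

```bash
python3 -m creep '[[0, 0, -3, 0, 0.02], [0, 0, -3.3, 3.2, 0.02], [0, 0, 0, 3.2, 0.02], [-0.4, 4, 0, 0, 0.02], [-0.3, 4, 0, 0, 0.02], [-0.3, 4, 0, 0, 0.02], [-0.3, 3.4, 0, 0, 0.02], [0, 0, 1.5, 0, 0.02], [0, 0, 0, 0, 0.02], [0, 0, 0, 0, 0.02]]' | grep -E "pos|grip"
python3 - <<'E'
from w import *
im=get_image("wrist");s=observe();go(.4929,-.4003,.234,-9.65)
P=cloud(im);R=np.array(s["tool_rot"]);p=np.array(s["position"]);Z=P[:,:,2]
v,u=np.nonzero((Z>.159)&(Z<.170));Q=(onz(im,np.c_[u,v],.163)-p)@R;k=(abs(Q[:,1])<.06)&(Q[:,0]>.04);Q=Q[k]
for x0 in np.arange(.04,.13,.01):
    q=Q[(Q[:,0]>=x0)&(Q[:,0]<x0+.01),1];l,r=q[q<0],q[q>0]
    if len(l)>3 and len(r)>3: print("%.3f L %.4f R %.4f mid %.4f"%(x0,np.percentile(l,1),np.percentile(r,99),(np.percentile(l,1)+np.percentile(r,99))/2))
print("mag x",Q[:,0].min(),Q[:,0].max())
L=(P-p)@R;m=(abs(L[:,:,1])<.025)&(L[:,:,0]>.03)&(L[:,:,0]<.1)&(abs(L[:,:,2]-.0075)<.007);q=L[m];print("bar end",q[:,0].max(),"top z",np.median(q[:,2]))
for a,b in((.035,.05),(.05,.065),(.065,.078)):
    k=q[(q[:,0]>a)&(q[:,0]<b)];print(a,(k[:,1].min()+k[:,1].max())/2)
E
```

```text
position: [0.4921, -0.4, 0.2327]
grip_width: 0.0278
gripper_force: 79.5
t 42.85 pos [ 0.4924 -0.3999  0.2332] yaw -9.67 q6 49.9 | turn -0.02 then shift [0.0006 0.0003 -0.0008]  F [ 0.4  0.1 -0.8]
0.050 L -0.0282 R 0.0271 mid -0.0005
0.060 L -0.0284 R 0.0270 mid -0.0007
0.070 L -0.0287 R 0.0269 mid -0.0009
0.080 L -0.0287 R 0.0269 mid -0.0009
0.090 L -0.0286 R 0.0268 mid -0.0009
mag x 0.050439259650808 0.09760534298659135
bar end 0.07859986503585517 top z 0.00968117893377261
0.035 -8.933523937576775e-05
0.05 -8.838598834697963e-05
0.065 -0.00017104970631658285
```

In the tool's units: 0.0017 m is 0.17, -0.0006 m is -0.06.

```bash
python3 -m creep '[[0.17, -0.06, 2, 0, 0.02], [0, 0, 2, 0, 0.02], [0, 0, 1, 0, 0.02], [0, 0, 0.5, 0, 0.02], [0, 0, 0, 0, 0.02]]' 100 | grep -E "pos|ft|grip"
python3 -m creep '[[0, 0, 0.7, 0, 0.02], [0, 0, 0.5, 0, 0.02], [0, 0, 0, 0, 0.02]]' | grep -E "pos|ft|grip"
python3 -m creep '[[0, 0, 0.5, 0, 0.02], [0, 0, 0.5, 0, 0.02], [0, 0, 0.4, 0, 0.02], [0, 0, 0, 0, 0.02]]' | grep -E "pos|ft|grip"
```

```text
position: [0.494, -0.4, 0.1776]
ft_force: [0.3, -0.6, -1.2]
grip_width: 0.0272
gripper_force: 103.5
position: [0.4939, -0.4007, 0.166]
ft_force: [-1.1, -1.1, 0.1]
grip_width: 0.0268
gripper_force: 104.1
position: [0.4939, -0.4004, 0.1509]
ft_force: [1.6, -2.1, -1.1]
grip_width: 0.0273
gripper_force: 103.7
```

In the tool's units: 0.005 m is 0.5, 0.004 m is 0.4.

```bash
python3 -m creep '[[0, 0, 0.5, 0, 0.02], [0, 0, 0.5, 0, 0.02], [0, 0, 0.4, 0, 0.02], [0, 0, 0, 0, 0.02]]' | grep -E "pos|ft|grip"
python3 -m creep '[[0, 0, 0.5, 0, 0.02], [0, 0, 0.4, 0, 0.02], [0, 0, 0.4, 0, 0.02], [0, 0, 0, 0, 0.02], [0, 0, 0, 0, 0.02]]' | grep -E "pos|ft|grip"
```

```text
position: [0.4938, -0.4003, 0.1366]
ft_force: [1.1, -3.0, -0.0]
grip_width: 0.0271
gripper_force: 103.9
position: [0.4938, -0.4002, 0.1243]
ft_force: [-0.8, -1.1, 3.0]
grip_width: 0.0272
gripper_force: 104.2
```

In the tool's units: -0.04 m is -4, -0.03 m is -3.

```bash
python3 -m creep '[[0, 0, 0.25, 0, 0.02], [0, 0, 0, 0, 0.02], [0, 0, 0, 0, 0.05], [0, 0, 0, 0, 0.05], [0, 0, 0, 0, 0.05], [0, 0, -2, 0, 0.05], [0, 0, -4, 0, 0.05], [0, 0, -4, 0, 0.05], [-4, 0, -3, 0, 0.05], [-4, 0, 0, 0, 0.06]]' | grep -E "pos|ft|grip"
python3 -m creep '[[-4.5, 0, 0, 0, 0.06], [-2, 0, -2, 0, 0.06], [0, 0, 0, 0, 0.06]]' | grep -E "pos|ft|grip"
python3 - <<'E'
from w import *
im=get_image("wrist");s=observe()
P=cloud(im);c=np.array([.4932,-.4003]); a=np.radians(-9.65);e=np.array([np.cos(a),np.sin(a)]);n=np.array([-e[1],e[0]])
D=P[:,:,:2]-c;X=D@e;Y=D@n
m=(abs(Y)<.013)&(abs(X)<.045);print("top z of stack",np.nanmedian(P[:,:,2][m]),m.sum(),np.polyfit(X[m],P[:,:,2][m],1))
# side of stack
t=get_image("top");save(t,"t9.png",(80,100,460,300),2.1)
i=get_image("side");save(i,"s9.png")
E
```

```text
position: [0.415, -0.3872, 0.2555]
ft_force: [-0.1, -0.8, 0.5]
grip_width: 0.0598
gripper_force: 0.0
position: [0.3494, -0.3758, 0.2742]
ft_force: [1.4, -0.0, 0.5]
grip_width: 0.0602
gripper_force: 0.0
top z of stack 0.12405527355830509 3450 [0.00210673 0.12408139]
```

View pics/t9.png

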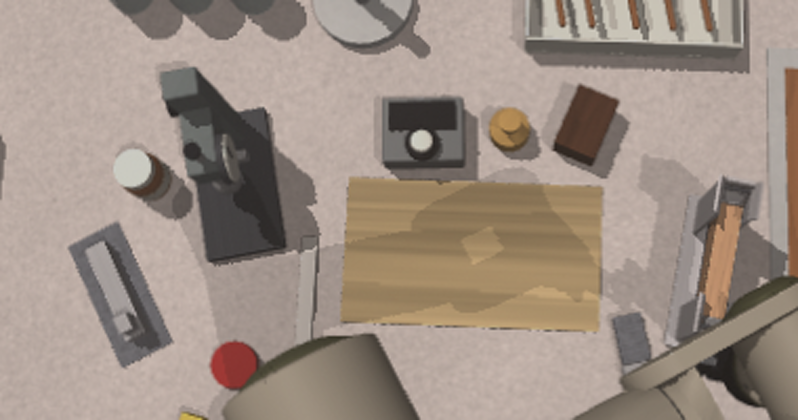

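The view shows both bars in the magazine at (722,262), the top one's upper face level at z = 0.124. The board is empty, so there are no more bars. The master lies lengthwise on its pad (110,290), the comparator is clear and the bystanders are in place. The gripper is clear, so I'm handing in.

```bash
python3 -c "
from rig import close_job
print(close_job())"
```

```text
the job is handed in; nothing more can be done
None
```

The job is handed in, but the verdict was not shown: I zeroed the read-out on the master and put it back on its pad, checked one spacer bar under the plunger, and loaded both bars (only two were there) into the magazine, caught below the lips.

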